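# Open the bench locker's drop-down flap with the hook rod

## Robot

A 6-joint arm with a two-finger parallel gripper is mounted at the origin on the work surface. World frame = base frame: x ahead of the robot, y to its left, z up, the work surface at z = 0. Lengths are in m, angles in rad, forces in N, time in s.
With the tool pointing down it reaches from about 0.25 to 0.725 m from the base axis. Payload 4 kg.
Tool frame: the origin (TCP) lies at the centre of the arm's flange, where the gripper is bolted on; the fingertips stand 173 mm ahead of it and the grasp point (between the pads) lies 155 mm ahead of it; x points along the fingers, z is the direction in which the jaws open and shut, and the axes are right-handed (so a half turn about x gives the same grasp; the last joint's range is limited). The gripper opens to 85 mm and grips with 20 to 120 N. Pads are 22 mm wide; open, the fingers measure 114 mm over their backs; the gripper's body (76 mm by 85 mm) begins 54 mm behind the grasp point. The pads swing forward as they close: fully open they stand 13 mm farther back than shut.
Start: joints at [1.224, 0.241, 0.005, 1.335, 0, 1.571], TCP at [0.17, 0.47, 0.405] pointing down, gripper open.
Joint ranges: [-2.72, 2.72], [-1.05, 1.87], [-1.09, 1.28], [-1.99, 2.15], [-1.42, 1.44], [-3.14, 3.14]. Speed limits (rad/s): [2.79, 2.79, 3.14, 3.14, 3.14, 3.14].

## Interface

Orientations are given as a unit quaternion [x, y, z, w].
In Python, from workcell import bot gives the robot as it stands.
- The arm moves only by the tool arm_command, never from a script. Its argument "moves" is one flat list of numbers, 7 for each row, row after row: the shift along the tool's x, y, z in m, then the turn, a rotation vector about the tool's x, y, z in rad, then the closure, from -1 (fully open) to 1 (shut). A call has 1 to 20 rows; each row shifts and turns the pose as measured when the row begins, along the tool's axes as they then stand; what a row does not reach is not made up. A row lasts 1/12 s, in which the tool goes at most 41.7 mm and 7.16 degrees, less where a joint would pass 70% of its speed; a pose out of reach is approached as far as the arm can. A call with a gripper value outside its range is refused whole. The fingers move at their own pace and stop on an object; the grip force is fixed at half the most. Time passes only in rows, so rows that do not move let the fingers close. It gives the time, the measured TCP pose, the force and the opening at its end, in the units of the state.
- bot.get_obs(): the state, without advancing time (a new reading comes with each control period).
- bot.camera(name): name is "side" or "top" or "wrist"; returns the picture (384x512x3 uint8, red, green, blue); there is no depth.
- bot.get_calibration(name): a dict with "mtx" (3x3 intrinsics, pixels), "dist" ([k1, k2, p1, p2, k3] as OpenCV has them; the pictures are not rectified), "world_from_camera" (4x4, takes a point from camera to world coordinates); the wrist camera has in their place "mount" (4x4, takes a point from camera to tool coordinates, whose origin is the TCP and whose axes are the tool frame's). Camera axes: x right, y up, looking along -z (the intrinsics and any distortion apply to the point x, -y, -z); pixel columns grow to the right and rows downward; lengths in m; the calibration is good to about 2 mm. A picture is of the moment at which its call begins: read the wrist's pose just before it. get_calibration takes no time and is no camera call.
- bot.job_done(): hands the job in, once; it reports no verdict.
The state is a dict: "clock": time; "joint_pos": joint angles; "joint_vel": joint speeds; "tau": joint torques, N m; "eef_pos": TCP position; "tool_rot": TCP orientation; "ft_force": force on the tool from outside, world axes, zero at the start; "ft_torque": the same for the moment, N m; "grip_width": finger opening in m.
Only numpy, scipy, OpenCV 4.12 (cv2) and the standard library are available. Lean on these libraries where they do the work, as an engineer would, in place of code of your own. Each camera call takes 0.05 s, during which the arm holds its last target.

## Task

Take the hook rod from its rest, hook it into the pull eye on the bench locker and gently swing the locker's flap all the way down to its stop. Then unhook the rod and lay it back in its rest. Work the flap with the rod only, never yank or force it, and leave everything else on the bench where it is.

Things in the scene. Friction and masses are not known exactly. Their poses are not given: they have to be found in the camera images.
- rod: hook rod 283 mm long, 0.14-0.19 kg: black flat-sided rubber handle (150 long, 20 wide, 24 high), 12 mm round aluminium shaft, steel hook at the far end. Origin: the handle's middle, where to grip it (from above, across the 20 mm); x along the rod to the hook, y left (where the prong points), z up as it lies. Shaft axis y = z = 0, up to x = 180; end cap 18 mm dia. back to x = -97
- hook (a point): middle of the hook's prong, at (180, 11, 0) mm in the rod's frame, same axes. The prong, 8 mm round bar, leaves the shaft's end square to the left (rod +y), straight to y = 17, then bends back to a round end centred x = 173, y = 21 (extreme y = 25). Seen end-on it spans 11 mm behind to 4 mm ahead of this point, 8 mm high. The shaft's left side, at y = 6, meets the eye when the hook is fully in
- rest: rod rest, fixed, to the robot's left or right: base plate 200 x 70 x 8 mm with two grey forks 8 mm thick at x = -60 and +60; slots 26 mm wide, floor 50 mm above the bench, flared lips from 70 to 88 mm. Origin on the bench under its middle; x along the rod as it lies, towards the hook. The rod lies in both forks, its origin 62 mm above the rest's, up to 25 mm further along either way
- locker: bench locker, fixed: white box 400 wide, 200 deep, 165 high with clear top and back, between two aluminium uprights (out to 240 mm from its middle), underside 190 mm above the bench. Origin on the bench below the middle of its front; x points into it, away from the robot, y to its left. The flap closes its front; a slotted aluminium profile along the flap's upper edge carries the pull eye
- flap_hinge (a point): middle of the flap's hinge line at the lower front edge of the locker, 205 mm above the bench; axes as the locker's, hinge line along y
- flap (a joint): angle of the drop-down flap: 0 shut (upright), grows as its top comes down towards the robot, 1.45 at its stop (nearly level). A cream panel 376 wide, 12 thick, 140 high, 0.38 to 0.54 kg just in front of the hinge line. Its stiff hinge holds it anywhere and takes 0.5 N m to turn, less its weight's help, plus 0.4 N m per rad/s: 4 to 6 N at the eye. Over 10 N strains the eye's light clamp
- eye_line (a point): point on the flap, turning with it; when shut 55 mm in front of (-x) and 120 mm above the hinge line, axes as the locker's. The pull eye, an upright ring of 7 mm steel bar square to the flap (hole 25 mm, axis along y; 40 mm outside), is clamped up to 70 mm either side of it along y, where is not reported: look, or feel by sliding the hook along y until the shaft meets the ring. It stays put
- tipbox: bystander: closed pipette tip box with green tray, 85 x 122 x 92 mm high; origin under its centre
- tipbox2: bystander: open tip box under the locker, 85 x 122 x 64 mm high; origin under its centre
- tuberack: bystander: black tube rack under the locker, 70 x 160 x 73 mm high; origin under its centre
- plate: bystander: flat well plate, 86 x 128 x 15 mm high, on the bench in front of the locker; origin under its centre
- bottle: bystander: glass bottle 72 mm dia., 145 mm high; origin under its centre
- beaker: bystander: glass beaker 68 mm dia., 90 mm high; origin under its centre
- jar: bystander: amber jar 56 mm dia., 70 mm high; origin under its centre
Not all that is in view belongs to the job. Leave any yellow look-alike of the rest alone.

How it is judged:
On the way, in this order (a step that is already met when the one before it is completed fails the run):
1. the rod's hook is in the eye and has drawn the flap out by 0.25 rad (value of joint flap above 0.25 rad and x of hook in the frame of eye_line between -0.015 and 0.015 m and z of hook in the frame of eye_line between -0.015 and 0.015 m), for 0.1 s.
2. the hook, still in the eye, has brought the flap down to its stop (1.38 rad or more) (value of joint flap above 1.38 rad and x of hook in the frame of eye_line between -0.015 and 0.015 m and z of hook in the frame of eye_line between -0.015 and 0.015 m), for 0.1 s.
At the end, for the whole second after the job is handed in: the flap is down at its stop (1.36 rad or more) and still, and the rod lies still in both forks of its rest: its origin within 30 mm of the rest's middle along the rest, within 8 mm across it, 56 to 67 mm above the rest's origin, in line within 0.08 rad (value of joint flap above 1.36 rad and velocity of joint flap between -0.05 and 0.05 rad/s and x of rod in the frame of rest between -0.03 and 0.03 m and y of rod in the frame of rest between -0.008 and 0.008 m and z of rod in the frame of rest between 0.056 and 0.067 m and angle between the x axis of rod and the x axis of rest, either way round below 0.08 rad and linear speed of rod below 0.02 m/s); the robot touches nothing.
It fails at once if the flap or locker was forced or yanked: the rod pressed on them with more than 10 N (contact force between rod and locker above 10 N).
It fails at once if the flap was swung at more than 1.2 rad/s (velocity of joint flap above 1.2 rad/s).
It fails at once if the gripper or arm touched the locker or its flap (contact force between any of the fingers, the arm and locker above 1 N).
It fails at once if a bystander was moved more than 25 mm (distance of any of tipbox, tipbox2, tuberack, plate, bottle, beaker, jar from where it was at the start of the episode above 0.025 m).
It also fails if it takes over 72 s, if anything falls off the work surface, if the arm or the gripper's body presses on something with over 40 N, if the wrist force passes 120 N, or if a joint passes its speed limit or range.

## Working session

There is one attempt and no reset: what is moved stays moved. The work goes in short steps, Python scripts to look and compute and a tool call to move; the robot and the scene stay as the last step left them, time stands still between calls to the robot, and variables do not carry over. Pictures are saved under pics/ and viewed, and the job is handed in when it is done.

Besides the shell and the picture viewer there is one more tool, called after "Emit:" by a JSON object that holds its "method" and its "body", one argument or row to a line. arm_command: Moves the arm, as the interface text tells. Its arguments: {"type":"object","properties":{"moves":{"type":"array"}},"required":["moves"]}

```bash
ls; mkdir -p pics; python3 - <<'E'
from workcell import bot
import cv2,numpy as np
print(bot.get_obs())
for n in ["side","top","wrist"]:
    im=bot.camera(n); cv2.imwrite(f"pics/a_{n}.png",im[:,:,::-1]); 
    c=bot.get_calibration(n); print(n,{k:np.round(v,4).tolist() for k,v in c.items()})
E
```

```text
pics
{'clock': 0.0, 'joint_pos': array([ 1.22399766e+00,  2.41383991e-01,  3.70631002e-03,  1.33520541e+00,
       -1.36814023e-05,  1.57076694e+00]), 'joint_vel': array([2.11857972e-03, 2.35040305e-05, 3.25816025e-04, 9.60968425e-04,
       1.08076038e-03, 8.92288108e-04]), 'tau': array([ 1.97606123e-04, -3.72319293e+01,  2.52407277e+01,  1.69068103e-02,
        1.04233993e-04,  6.15522310e-06]), 'eef_pos': array([0.16985048, 0.4699677 , 0.40382023]), 'tool_rot': array([-0.40667223,  0.57936265,  0.40581661,  0.57816044]), 'ft_force': array([-0.91473338, -0.00526405,  0.55483357]), 'ft_torque': array([-0.00460398,  0.02886765,  0.02019245]), 'grip_width': 0.08532751174678947}
side {'mtx': [[439.9908, 0.0, 263.9341], [0.0, 439.9908, 197.363], [0.0, 0.0, 1.0]], 'dist': [0.0428, 0.0, 0.0, 0.0, 0.0], 'world_from_camera': [[0.8364, 0.3722, -0.4023, -0.0454], [-0.548, 0.5798, -0.603, -0.7934], [0.0088, 0.7248, 0.6889, 1.0947], [0.0, 0.0, 0.0, 1.0]]}
top {'mtx': [[418.6313, 0.0, 256.43], [0.0, 418.6313, 190.9948], [0.0, 0.0, 1.0]], 'dist': [0.006, 0.0, 0.0, 0.0, 0.0], 'world_from_camera': [[0.0038, 0.9993, -0.0377, 0.4238], [-1.0, 0.0036, -0.0068, -0.0053], [-0.0066, 0.0377, 0.9993, 1.7655], [0.0, 0.0, 0.0, 1.0]]}
wrist {'mtx': [[336.0124, 0.0, 258.4725], [0.0, 336.0124, 194.4297], [0.0, 0.0, 1.0]], 'dist': [-0.0696, 0.0, 0.0, 0.0, 0.0], 'mount': [[-0.0011, 0.2672, -0.9636, 0.0308], [0.0014, 0.9636, 0.2672, 0.069], [1.0, -0.0011, -0.0014, -0.0002], [0.0, 0.0, 0.0, 1.0]]}
```

View pics/a_side.png

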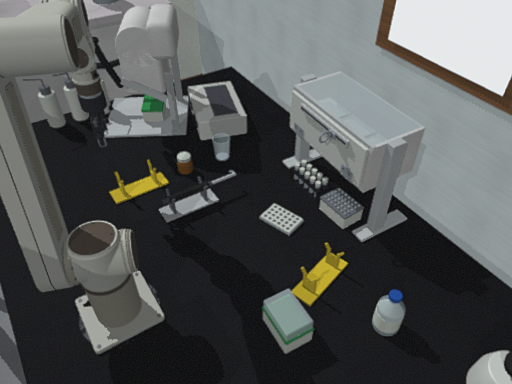

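View pics/a_top.png

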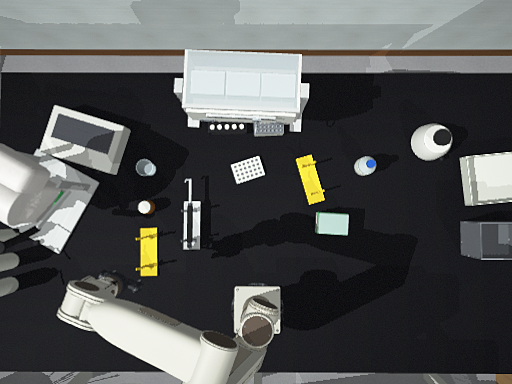

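View pics/a_wrist.png

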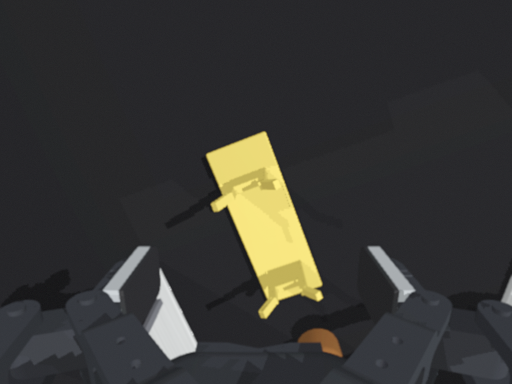

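The side view shows the grey rest with the rod at about (195,200), yellow look-alikes at (138,187) and (320,278), and the locker with the eye at about (326,137). In the top view the grey rest and rod are at (191,215), hook end near (188,180), with yellow look-alikes at (149,252) and (311,180). I choose the grey one, since it holds the black handle, and check it in a close crop.

```bash
cat > h.py <<'E'
from workcell import bot
import cv2,numpy as np
from scipy.spatial.transform import Rotation as R
def cam(n,obs=None):
    c=bot.get_calibration(n)
    if n=="wrist":
        o=obs or bot.get_obs(); T=np.eye(4);T[:3,:3]=R.from_quat(o['tool_rot']).as_matrix();T[:3,3]=o['eef_pos']
        M=T@c['mount']
    else: M=c['world_from_camera']
    return np.array(c['mtx']),np.array(c['dist']),np.array(M)
def ray(C,uv):
    K,d,M=C; p=cv2.undistortPoints(np.array([[uv]],float),K,d)[0,0]
    v=M[:3,:3]@np.array([p[0],-p[1],-1]); return M[:3,3],v/np.linalg.norm(v)
def onz(C,uv,z):
    o,v=ray(C,uv); return o+v*(z-o[2])/v[2]
def tri(rs):
    A=np.zeros((3,3));b=np.zeros(3)
    for o,v in rs:
        P=np.eye(3)-np.outer(v,v);A+=P;b+=P@o
    X=np.linalg.solve(A,b); return X,[np.linalg.norm((np.eye(3)-np.outer(v,v))@(X-o)) for o,v in rs]
def proj(C,P):
    K,d,M=C; q=(np.asarray(P).reshape(-1,3)-M[:3,3])@M[:3,:3]; q=q*[1,-1,-1]
    return cv2.projectPoints(q,np.zeros(3),np.zeros(3),K,d)[0][:,0]
def crop(src,dst,x0,y0,w,h,s):
    im=cv2.imread(src) if isinstance(src,str) else src
    cv2.imwrite(dst,cv2.resize(im[y0:y0+h,x0:x0+w],None,fx=s,fy=s,interpolation=cv2.INTER_CUBIC))
E
python3 - <<'E'
from h import *
crop("pics/a_top.png","pics/b_top.png",160,165,75,95,6)
crop("pics/a_side.png","pics/b_side.png",150,155,100,75,8)
crop("pics/a_side.png","pics/b_lock.png",280,65,160,120,5)
crop("pics/a_top.png","pics/b_tlock.png",165,40,160,110,5)
E
```

```text
(no output)
```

View pics/b_top.png

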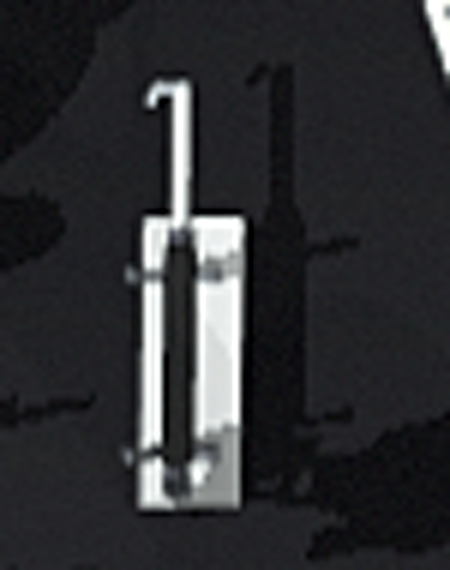

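View pics/b_side.png

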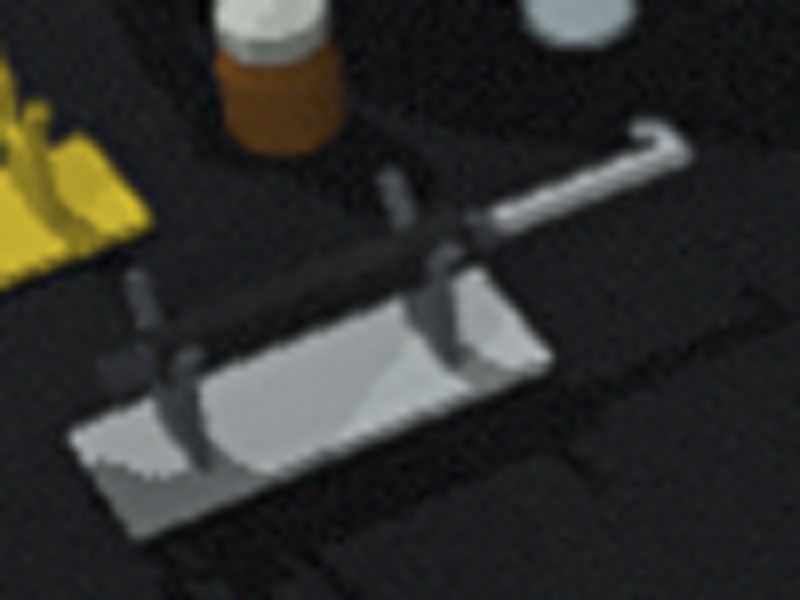

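View pics/b_lock.png

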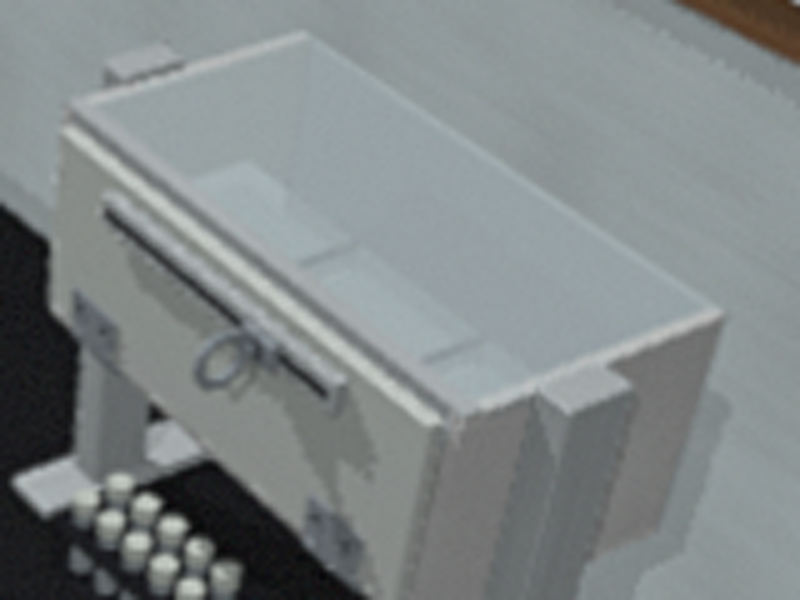

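View pics/b_tlock.png

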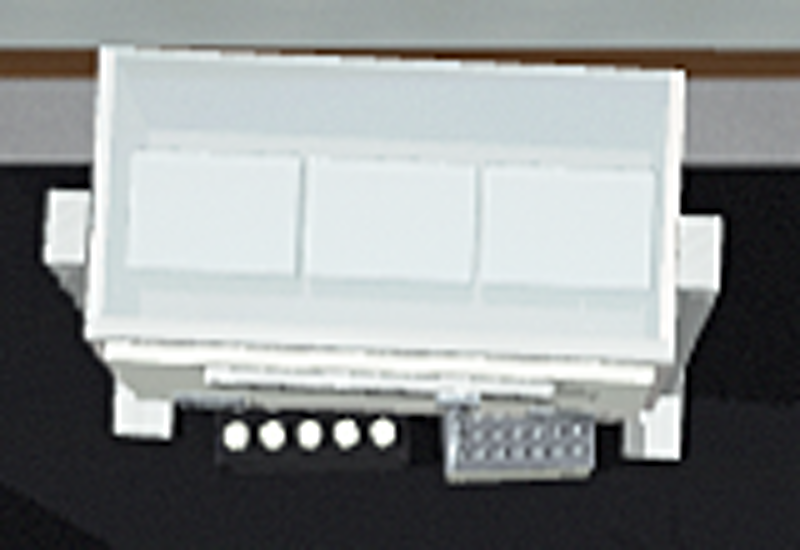

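```bash
python3 - <<'E'
from h import *
T=cam("top");S=cam("side")
f=lambda x,y,x0,y0,s:((x+.5)/s-.5+x0,(y+.5)/s-.5+y0)
t=lambda x,y:f(x,y,160,165,6); s=lambda x,y:f(x,y,150,155,8)
tl=lambda x,y:f(x,y,165,40,5); sl=lambda x,y:f(x,y,280,65,5)
np.set_printoptions(precision=4,suppress=True)
print("plate top", [onz(T,t(*p),.008) for p in [(143,215),(246,215),(241,508),(137,508)]])
print("plate side", [onz(S,s(*p),.008) for p in [(70,435),(475,262),(553,355),(140,540)]])
print("hook end rod top",[onz(T,t(*p),.062) for p in [(184,82),(180,215),(178,235),(176,480)]])
print("hook corner side",[onz(S,s(*p),.062) for p in [(690,150),(490,222)]])
print("locker top", [onz(T,tl(*p),.355) for p in [(88,338),(672,360),(100,47),(685,72)]])
print("locker side",[onz(S,sl(*p),.355) for p in [(68,103),(460,412),(303,32),(725,315)]])
print("uprights top? ",)
print("eye tri",tri([ray(T,tl(457,395)),ray(S,sl(265,345))]))
print("ring centre by side at z .325",onz(S,sl(226,361),.325))
E
```

```text
plate top [array([0.4494, 0.3132, 0.008 ]), array([0.4496, 0.2411, 0.008 ]), array([0.2454, 0.2427, 0.008 ]), array([0.2451, 0.3153, 0.008 ])]
plate side [array([0.2488, 0.307 , 0.008 ]), array([0.4488, 0.3113, 0.008 ]), array([0.4489, 0.2381, 0.008 ]), array([0.2483, 0.233 , 0.008 ])]
hook end rod top [array([0.5391, 0.2765, 0.062 ]), array([0.4487, 0.2783, 0.062 ]), array([0.4351, 0.2795, 0.062 ]), array([0.2696, 0.2792, 0.062 ])]
hook corner side [array([0.5412, 0.2707, 0.062 ]), array([0.4422, 0.2761, 0.062 ])]
locker top [array([0.7612, 0.2577, 0.355 ]), array([ 0.7471, -0.1391,  0.355 ]), array([0.9616, 0.2515, 0.355 ]), array([ 0.9449, -0.1479,  0.355 ])]
locker side [array([0.7651, 0.2542, 0.355 ]), array([ 0.749 , -0.1378,  0.355 ]), array([0.9603, 0.245 , 0.355 ]), array([ 0.9437, -0.1522,  0.355 ])]
uprights top? 
eye tri (array([0.7314, 0.0059, 0.3211]), [np.float64(0.0017631885059800185), np.float64(0.0017631885059800902)])
ring centre by side at z .325 [0.6992 0.001  0.325 ]
```

```bash
python3 - <<'E'
from h import *
np.set_printoptions(precision=4,suppress=True)
o=bot.get_obs(); print(R.from_quat(o['tool_rot']).as_matrix(), o['clock'])
E
```

```text
[[-0.0005 -0.9405  0.3399]
 [-0.0015  0.3399  0.9405]
 [-1.      0.     -0.0016]] 0.15
```

Emit:
{"method": "arm_command", "body": {
  "moves": [0,0,0,-0.116,0,0,-1,0,0,0,-0.116,0,0,-1,0,0,0,-0.116,0,0,-1,0,-0.0267,-0.0274,0,0,0,-1,0,-0.0267,-0.0274,0,0,0,-1,0,-0.0267,-0.0274,0,0,0,-1,0,-0.0267,-0.0274,0,0,0,-1,0,-0.0267,-0.0274,0,0,0,-1,0,-0.0267,-0.0274,0,0,0,-1,0,-0.0267,-0.0274,0,0,0,-1,0,0,0,0,0,0,-1]
}}

```text
clock: 1.07
eef_pos: [0.3661, 0.2766, 0.3997]
tool_rot: [0.508, -0.495, -0.507, -0.49]
ft_force: [-0.1, -0.6, 0.3]
grip_width: 0.0851
```

```bash
cat > st.py <<'E'
from h import *
np.set_printoptions(precision=4,suppress=True)
def st():
    o=bot.get_obs(); M=R.from_quat(o['tool_rot']).as_matrix()
    print("t",round(o['clock'],2),"q",o['joint_pos'],"p",o['eef_pos'],"w",round(o['grip_width'],4)); print("toolx",M[:,0],"tooly",M[:,1],"tau f",o['ft_force'],o['ft_torque']); return o
E
python3 - <<'E'
from st import *
o=st()
im=bot.camera("wrist"); cv2.imwrite("pics/c_w.png",im[:,:,::-1])
E
```

```text
t 1.07 q [ 0.6481  0.1649 -0.1035  1.3094 -0.0036  0.6179] p [0.3661 0.2766 0.3997] w 0.0851
toolx [-0.0035 -0.0071 -1.    ] tooly [-0.9995 -0.0302  0.0037] tau f [-0.127  -0.5625  0.2985] [ 0.0096  0.0253 -0.0238]
```

View pics/c_w.png

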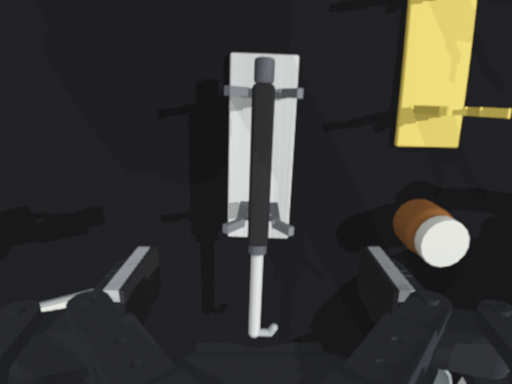

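The wrist view shows the rod in the grey rest: end cap (264,58), handle from about (263,83) to (258,250), hook corner (254,333) with the prong to the right (+y). The choice is confirmed.

```bash
python3 - <<'E'
from st import *
o=bot.get_obs(); W=cam("wrist",o)
im=cv2.imread("pics/c_w.png")
crop(im,"pics/c_w2.png",215,45,100,150,4); crop(im,"pics/c_w3.png",215,200,100,145,4)
g=cv2.cvtColor(im,cv2.COLOR_BGR2GRAY)
for r in [110,130,160,190]: print(r,g[r,225:305:1].tolist())
for r in [265,285,305,320]:
    m=np.where(g[r,235:285]>90)[0]+235; print(r,m.min(),m.max(),onz(W,((m.min()+m.max())/2,r),.062))
for p in [(228.5,53.5),(299,55),(289.5,237.5),(227.5,236)]: print(onz(W,p,.008))
E
```

```text
110 [23, 21, 22, 63, 127, 163, 174, 177, 177, 177, 179, 177, 172, 174, 177, 182, 183, 188, 200, 204, 204, 202, 202, 203, 205, 196, 139, 60, 33, 40, 45, 48, 48, 48, 47, 48, 48, 46, 47, 50, 50, 49, 48, 48, 50, 52, 51, 55, 96, 162, 201, 206, 206, 207, 209, 209, 209, 207, 205, 205, 207, 207, 207, 207, 207, 206, 205, 207, 210, 210, 193, 120, 38, 30, 32, 29, 31, 31, 31, 30]
130 [22, 19, 22, 76, 150, 194, 207, 216, 218, 219, 220, 220, 218, 217, 218, 218, 215, 215, 216, 217, 216, 214, 212, 209, 202, 173, 97, 36, 37, 44, 46, 47, 46, 49, 48, 47, 46, 48, 48, 49, 49, 50, 50, 51, 50, 50, 52, 90, 158, 200, 207, 206, 206, 207, 208, 209, 208, 205, 206, 207, 207, 207, 207, 207, 205, 204, 207, 210, 208, 180, 103, 31, 29, 29, 31, 31, 30, 29, 31, 30]
160 [23, 19, 46, 123, 190, 215, 218, 217, 218, 218, 219, 217, 216, 217, 216, 215, 215, 216, 216, 214, 214, 215, 216, 214, 191, 114, 37, 41, 46, 50, 52, 52, 53, 52, 50, 48, 48, 48, 50, 50, 50, 51, 51, 50, 51, 58, 123, 189, 205, 206, 203, 204, 205, 208, 208, 205, 205, 205, 205, 206, 207, 206, 203, 201, 203, 208, 208, 188, 113, 32, 27, 29, 29, 30, 29, 31, 30, 30, 30, 30]
190 [23, 26, 78, 159, 203, 215, 216, 217, 217, 216, 216, 214, 215, 216, 215, 215, 216, 216, 214, 214, 215, 215, 214, 196, 122, 45, 43, 48, 52, 54, 53, 53, 53, 54, 54, 55, 54, 55, 55, 55, 54, 54, 53, 52, 83, 159, 212, 220, 217, 214, 214, 214, 208, 204, 203, 202, 202, 202, 204, 206, 202, 201, 203, 207, 207, 191, 118, 33, 27, 29, 31, 30, 32, 31, 31, 32, 32, 31, 31, 33]
265 251 263 [0.4527 0.2782 0.062 ]
285 250 262 [0.4755 0.2779 0.062 ]
305 249 261 [0.4993 0.2776 0.062 ]
320 249 260 [0.5179 0.2776 0.062 ]
[0.2469 0.2423 0.008 ]
[0.246  0.3137 0.008 ]
[0.444  0.3151 0.008 ]
[0.4446 0.2434 0.008 ]
```

View pics/c_w2.png

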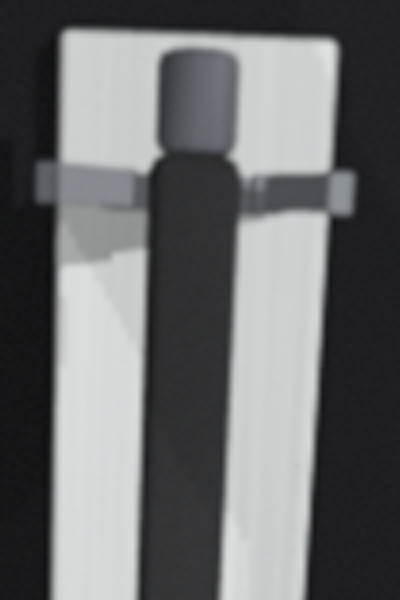

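View pics/c_w3.png

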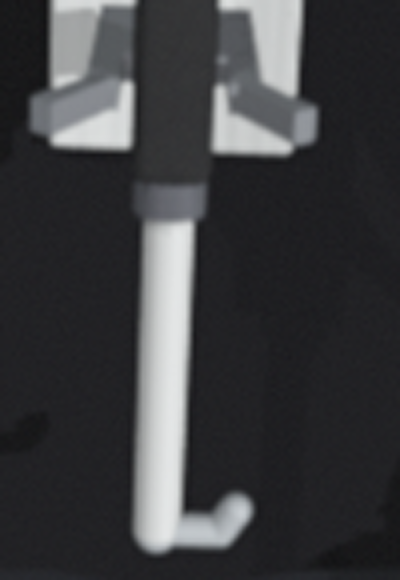

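```bash
python3 - <<'E'
from st import *
W=cam("wrist")
print("shaft front (184)",onz(W,(254,338.2),.062)," handle back(-75)",onz(W,(264,83.5),.07),"handle front(75..)",onz(W,(257.5,245.5),.07),"capback(-97)",onz(W,(265,57.2),.066))
E
```

```text
shaft front (184) [0.5412 0.2778 0.062 ]  handle back(-75) [0.2787 0.2787 0.07  ] handle front(75..) [0.4279 0.278  0.07  ] capback(-97) [0.2568 0.2788 0.066 ]
```

Emit:
{"method": "arm_command", "body": {
  "moves": [0,0,0,0.04,-0.007,-0.0035,-1]
}}

```text
clock: 1.2
eef_pos: [0.365, 0.2774, 0.3993]
tool_rot: [-0.496, 0.503, 0.498, 0.502]
ft_force: [0.1, 0.7, 0.2]
grip_width: 0.0851
```

Emit:
{"method": "arm_command", "body": {
  "moves": [0.03,0.0025,0.0003,0,0,0,-1,0.03,0.0025,0.0003,0,0,0,-1,0.03,0.0025,0,0,0,0,-1,0.03,0.0025,0,0,0,0,-1,0,0,0,0,0,0,-1]
}}

```text
clock: 1.62
eef_pos: [0.3529, 0.2818, 0.2776]
tool_rot: [-0.496, 0.5, 0.499, 0.505]
ft_force: [-1.8, 0.3, -0.9]
grip_width: 0.0853
```

```bash
python3 - <<'E'
from st import *
o=st()
im=bot.camera("wrist"); cv2.imwrite("pics/d_w.png",im[:,:,::-1])
E
```

```text
t 1.62 q [ 0.6723  0.2455 -0.3416  0.9778  0.0055  0.6828] p [0.3529 0.2818 0.2776] w 0.0853
toolx [ 0.0012  0.008  -1.    ] tooly [-0.9999  0.0105 -0.0011] tau f [-1.7914  0.2875 -0.8985] [-0.0616  0.0646 -0.0271]
```

View pics/d_w.png

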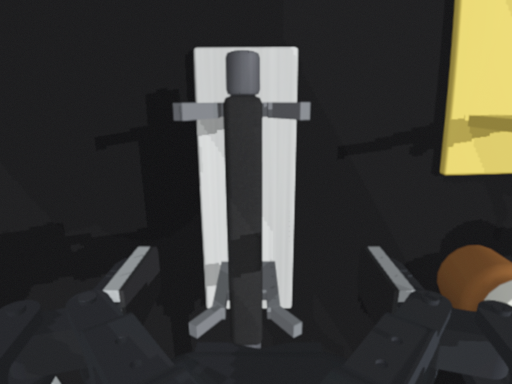

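Emit:
{"method": "arm_command", "body": {
  "moves": [0.025,-0.0005,-0.002,0,0.006,0,-1,0.025,0,-0.001,0,0,0,-1,0.01,0,0,0,0,0,-1,0,0,0,0,0,0,-1]
}}

```text
clock: 2.0
eef_pos: [0.3564, 0.2852, 0.2255]
tool_rot: [-0.499, 0.495, 0.499, 0.507]
ft_force: [0.1, -0.8, -0.4]
grip_width: 0.0853
```

```bash
python3 - <<'E'
from st import *
o=st()
E
```

```text
t 2.0 q [ 0.6745  0.3161 -0.4057  0.8318  0.0013  0.6795] p [0.3564 0.2852 0.2255] w 0.0853
toolx [ 0.0127  0.0118 -0.9999] tooly [-0.9999  0.0051 -0.0126] tau f [ 0.0947 -0.8147 -0.3941] [0.0529 0.0347 0.0181]
```

Emit:
{"method": "arm_command", "body": {
  "moves": [0,0,0,0,0,0,-1,0,0,0,0,0,0,-1]
}}

```text
clock: 2.17
eef_pos: [0.3572, 0.287, 0.2285]
tool_rot: [-0.499, 0.493, 0.499, 0.508]
ft_force: [0.3, 0.3, -0.9]
grip_width: 0.0849
```

```bash
python3 - <<'E'
from st import *
o=st()
im=bot.camera("wrist"); cv2.imwrite("pics/e_w.png",im[:,:,::-1]); o=st()
E
```

```text
t 2.17 q [ 0.6763  0.3135 -0.3997  0.8366  0.0016  0.6799] p [0.3572 0.287  0.2285] w 0.0849
toolx [ 0.0153  0.0143 -0.9998] tooly [-0.9999  0.0037 -0.0153] tau f [ 0.2611  0.3349 -0.8737] [-0.0583 -0.0603  0.0073]
t 2.22 q [ 0.6763  0.313  -0.3992  0.8363  0.0016  0.6799] p [0.3575 0.2872 0.2289] w 0.0852
toolx [ 0.0164  0.0152 -0.9997] tooly [-0.9999  0.0037 -0.0164] tau f [ 0.6679 -0.6045 -0.2924] [-0.0727  0.0403  0.0213]
```

View pics/e_w.png

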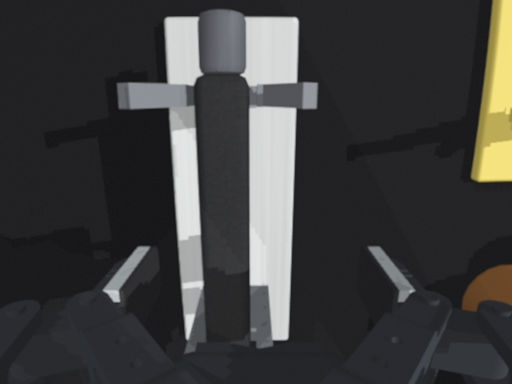

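Emit:
{"method": "arm_command", "body": {
  "moves": [0.0075,0.0022,-0.0053,0.0025,0.009,0.0095,-1,0.0075,0.0022,-0.0053,0.0025,0.009,0.0095,-1]
}}

```text
clock: 2.38
eef_pos: [0.3549, 0.2784, 0.217]
tool_rot: [-0.498, 0.5, 0.498, 0.504]
ft_force: [-0.6, -0.6, -0.2]
grip_width: 0.0856
```

```bash
python3 - <<'E'
from st import *
o=st()
E
```

```text
t 2.38 q [ 0.6653  0.3243 -0.4218  0.8202 -0.0004  0.673 ] p [0.3549 0.2784 0.217 ] w 0.0856
toolx [ 0.0038  0.0025 -1.    ] tooly [-1.      0.0078 -0.0038] tau f [-0.6402 -0.6293 -0.2067] [-0.0073  0.0531  0.0218]
```

Emit:
{"method": "arm_command", "body": {
  "moves": [0.0012,0.0004,-0.0008,0,0.002,0.0025,1,0.0012,0.0003,-0.0007,0,0.0013,0.0015,1,0.0012,0.0003,-0.0007,0,0.0013,0.0013,1]
}}

```text
clock: 2.63
eef_pos: [0.3531, 0.2745, 0.2123]
tool_rot: [-0.498, 0.505, 0.498, 0.5]
ft_force: [-0.2, -0.1, 0.0]
grip_width: 0.0517
```

```bash
python3 - <<'E'
from st import *
o=st()
E
```

```text
t 2.63 q [ 0.6611  0.3291 -0.4306  0.8177 -0.001   0.6702] p [0.3531 0.2745 0.2123] w 0.0517
toolx [-0.0046 -0.0048 -1.    ] tooly [-0.9999  0.0091  0.0045] tau f [-0.1869 -0.0701  0.0379] [0.0128 0.0039 0.0071]
```

Emit:
{"method": "arm_command", "body": {
  "moves": [-0.004,-0.001,0.004,0,-0.004,-0.004,1,0,0,0,0,0,0,1,0,0,0,0,0,0,1]
}}

```text
clock: 2.88
eef_pos: [0.3541, 0.2783, 0.2163]
tool_rot: [-0.498, 0.503, 0.497, 0.502]
ft_force: [0.6, -0.9, -0.6]
grip_width: 0.0192
```

```bash
python3 - <<'E'
from st import *
o=st()
E
```

```text
t 2.88 q [ 0.6662  0.3266 -0.4205  0.8255 -0.0004  0.6762] p [0.3541 0.2783 0.2163] w 0.0192
toolx [-0.0012 -0.0014 -1.    ] tooly [-0.9999  0.01    0.0012] tau f [ 0.5828 -0.9471 -0.5862] [-0.257   0.1457  0.1798]
```

Emit:
{"method": "arm_command", "body": {
  "moves": [0,0,0,0,0,0,1,-0.005,0,0,0,0,0,1,-0.015,0,0,0,0,0,1,-0.025,0,0,0,0,0,1,-0.03,0,0,0,0,0,1,-0.03,0,0,0,0,0,1,-0.03,0,0,0,0,0,1,-0.03,0,0,0,0,0,1]
}}

```text
clock: 3.55
eef_pos: [0.3513, 0.2768, 0.3807]
tool_rot: [-0.496, 0.511, 0.499, 0.494]
ft_force: [0.9, 0.3, -1.5]
grip_width: 0.0191
```

```bash
python3 - <<'E'
from st import *
o=st()
im=bot.camera("wrist"); cv2.imwrite("pics/f_w.png",im[:,:,::-1])
for n in ["top","side"]:
    im=bot.camera(n); cv2.imwrite(f"pics/f_{n}.png",im[:,:,::-1])
E
```

```text
t 3.55 q [ 0.6671  0.1603 -0.1598  1.2746  0.0012  0.6763] p [0.3513 0.2768 0.3807] w 0.0191
toolx [-0.0195 -0.0138 -0.9997] tooly [-0.9998  0.0093  0.0193] tau f [ 0.9022  0.3368 -1.5236] [ 0.0683 -0.0457 -0.001 ]
```

View pics/f_side.png

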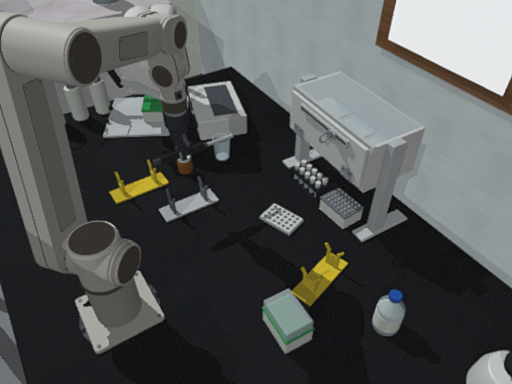

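View pics/f_w.png

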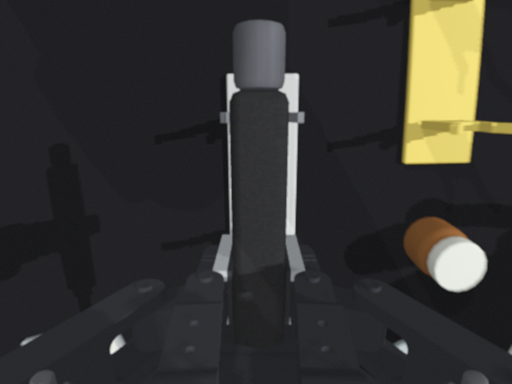

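Emit:
{"method": "arm_command", "body": {
  "moves": [-0.01,-0.009,-0.025,0.014,-0.008,-0.01,1,-0.01,-0.009,-0.032,0.014,-0.006,-0.01,1,-0.01,-0.009,-0.032,0,0,0,1,-0.01,-0.009,-0.032,0,0,0,1,-0.01,-0.009,-0.032,0,0,0,1,-0.01,-0.009,-0.032,0,0,0,1,-0.01,-0.009,-0.032,0,0,0,1,-0.01,-0.009,-0.032,0,0,0,1,-0.01,-0.009,-0.032,0,0,0,1,0,0,0,0,0,0,1]
}}

```text
clock: 4.53
eef_pos: [0.4239, -0.0165, 0.4596]
tool_rot: [-0.489, 0.512, 0.497, 0.502]
ft_force: [0.9, 0.8, -0.9]
grip_width: 0.0192
```

```bash
cat >> st.py <<'E'
def to(pos,yaw,pitch=0.,n=1):
    # total move in current tool axes to reach rod-frame pose (rod x=-tool y, rod y=tool z, rod z=-tool x)
    o=st(); A=R.from_quat(o['tool_rot']).as_matrix()
    Rr=R.from_euler('ZY',[yaw,pitch]).as_matrix()  # rod axes
    B=np.column_stack([-Rr[:,2],-Rr[:,0],Rr[:,1]])
    print("GO shift",A.T@(np.array(pos)-o['eef_pos'])/n,"rot",R.from_matrix(A.T@B).as_rotvec()/n, "worlderr",np.array(pos)-o['eef_pos'])
E
python3 - <<'E'
from st import *
to([.44,-.045,.48],-.038)
E
```

```text
t 4.53 q [-0.038   0.0797 -0.0466  1.4632 -0.0028 -0.0092] p [ 0.4239 -0.0165  0.4596] w 0.0192
toolx [-0.0188 -0.0021 -0.9998] tooly [-0.9994  0.0288  0.0187] tau f [ 0.9012  0.7892 -0.8553] [ 0.0197 -0.0145 -0.0412]
GO shift [-0.0206 -0.0165 -0.0281] rot [ 0.0092 -0.0028 -0.0187] worlderr [ 0.0161 -0.0285  0.0204]
```

Emit:
{"method": "arm_command", "body": {
  "moves": [-0.01,-0.008,-0.014,0.005,-0.0015,-0.01,1,-0.01,-0.008,-0.014,0.004,-0.001,-0.009,1,0,0,0,0,0,0,1]
}}

```text
clock: 4.78
eef_pos: [0.439, -0.0481, 0.4747]
tool_rot: [-0.486, 0.513, 0.492, 0.509]
ft_force: [0.5, 0.1, -0.7]
grip_width: 0.0191
```

```bash
python3 - <<'E'
from st import *
to([.44,-.045,.48],-.038)
for n in ["top","side","wrist"]:
    im=bot.camera(n); cv2.imwrite(f"pics/g_{n}.png",im[:,:,::-1])
crop("pics/g_top.png","pics/g_t2.png",220,90,100,75,8)
crop("pics/g_side.png","pics/g_s2.png",280,80,120,90,6)
E
```

```text
t 4.78 q [-0.1093  0.1079  0.0238  1.4962  0.0005 -0.0655] p [ 0.439  -0.0481  0.4747] w 0.0191
toolx [-0.0095  0.0015 -1.    ] tooly [-0.999   0.0438  0.0095] tau f [ 0.4581  0.1332 -0.7087] [-0.0256  0.0503  0.0325]
GO shift [-0.0053 -0.0008  0.0032] rot [-0.0058  0.0011 -0.0095] worlderr [0.001  0.0031 0.0053]
```

View pics/g_t2.png

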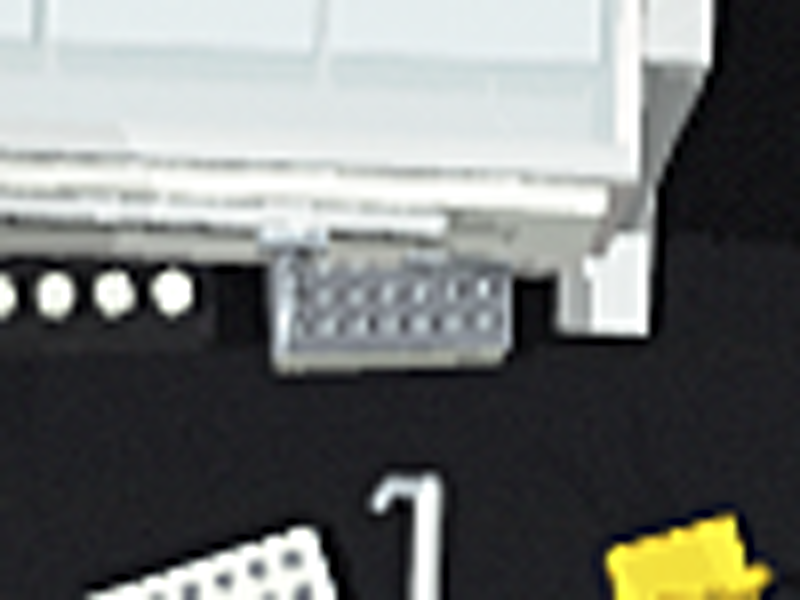

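View pics/g_s2.png

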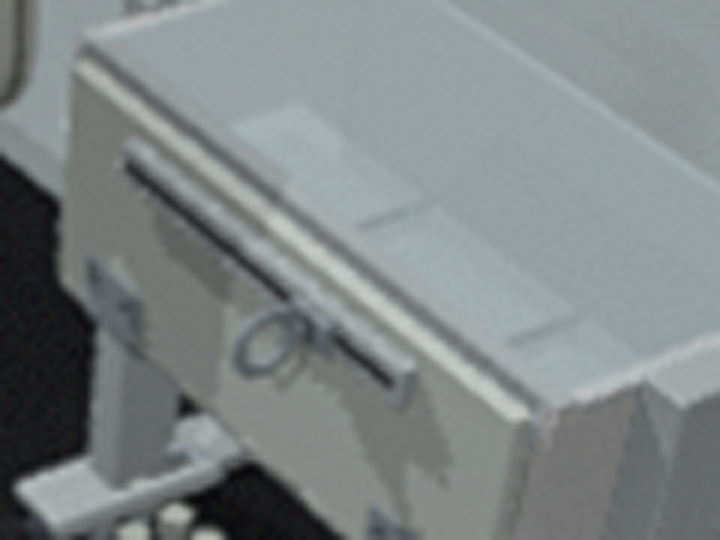

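View pics/g_wrist.png

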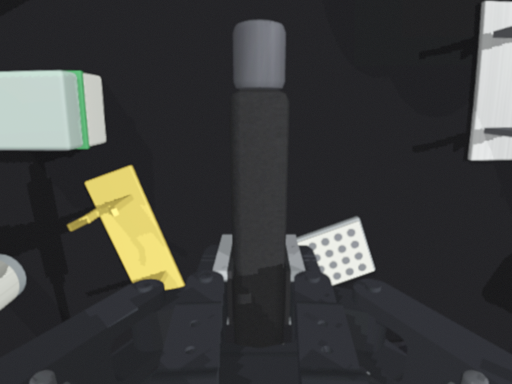

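```bash
python3 - <<'E'
from st import *
T=cam("top");S=cam("side")
f=lambda x,y,x0,y0,s:((x+.5)/s-.5+x0,(y+.5)/s-.5+y0)
t=lambda x,y:f(x,y,220,90,8); s=lambda x,y:f(x,y,280,80,6)
for p in [(283,260),(282,300),(281,345)]: print("ring top",onz(T,t(*p),.325))
for p in [(273,341)]: print("ring side",onz(S,s(*p),.325),s(*p))
print(tri([ray(T,t(282,300)),ray(S,s(273,341))]))
print("hook top: shaft end",onz(T,t(428,473),.32),"tip",onz(T,t(373,510),.32), 'shaft side mid',onz(T,t(425,560),.32))
# expected rod pts
o=bot.get_obs();A=R.from_quat(o['tool_rot']).as_matrix()
f2=lambda p:o['eef_pos']+A@np.array([.155-p[2],-p[0],p[1]])
for p in [(.184,0,0),(.173,.021,0),(.12,0,0)]: print("exp",f2(p),proj(T,f2(p)))
print(t(428,473),t(373,510),t(425,560))
# predicted ring outline in side from eye_line estimate
c=np.array([.698,.001,.325]);ax=np.array([.9993,-.038,0])
pts=[c+.016*(np.cos(a)*ax+np.sin(a)*np.array([0,0,1])) for a in np.linspace(0,2*np.pi,12,endpoint=False)]
im=cv2.imread("pics/g_side.png");big=cv2.resize(im[80:170,280:400],None,fx=6,fy=6,interpolation=cv2.INTER_CUBIC)
for q in proj(S,pts):
    cv2.circle(big,tuple(int(v) for v in ((q-[280,80]+.5)*6-.5)),2,(0,0,255),-1)
cv2.imwrite("pics/g_s3.png",big)
im=cv2.imread("pics/g_top.png");big=cv2.resize(im[90:165,220:320],None,fx=8,fy=8,interpolation=cv2.INTER_CUBIC)
for q in proj(T,pts):
    cv2.circle(big,tuple(int(v) for v in ((q-[220,90]+.5)*8-.5)),2,(0,0,255),-1)
cv2.imwrite("pics/g_t3.png",big)
E
```

```text
ring top [0.7171 0.0105 0.325 ]
ring top [0.6996 0.0109 0.325 ]
ring top [0.6801 0.0113 0.325 ]
ring side [0.7011 0.002  0.325 ] (325.0833333333333, 136.41666666666666)
(array([0.7033, 0.009 , 0.3196]), [np.float64(0.0032528979273062316), np.float64(0.003252897927306489)])
hook top: shaft end [ 0.6253 -0.0526  0.32  ] tip [ 0.6091 -0.0288  0.32  ] shaft side mid [ 0.5875 -0.0514  0.32  ]
exp [ 0.6195 -0.0531  0.3159] [[273.1598 150.5275]]
exp [ 0.6093 -0.0317  0.3161] [[266.9871 153.4047]]
exp [ 0.5555 -0.0505  0.3168] [[272.3717 168.8452]]
(273.0625, 148.6875) (266.1875, 153.3125) (272.6875, 159.5625)
```

View pics/g_s3.png

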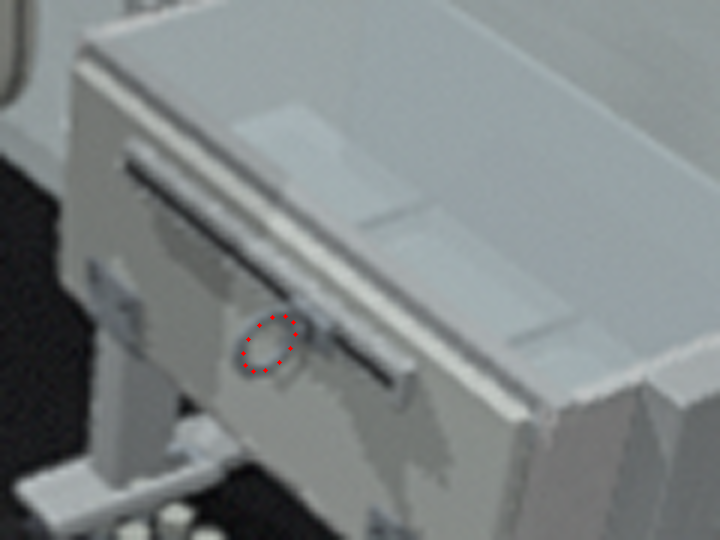

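View pics/g_t3.png

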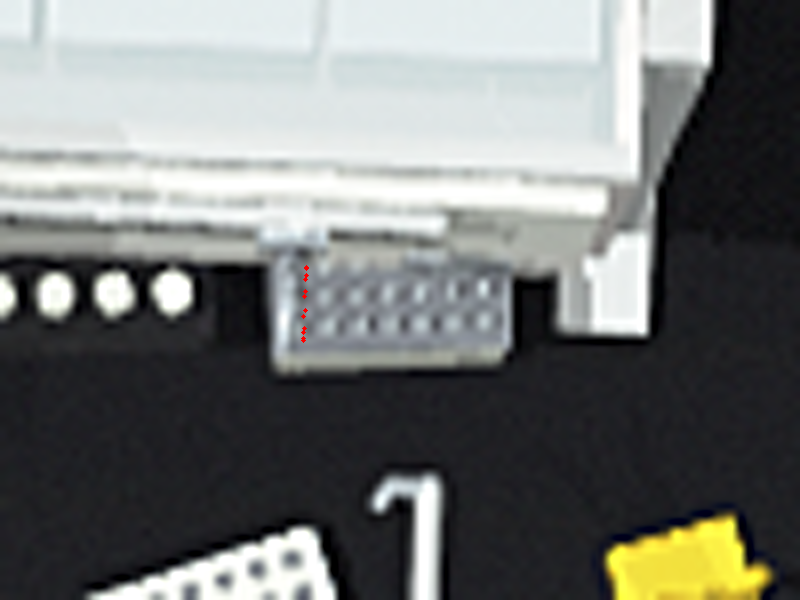

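Emit:
{"method": "arm_command", "body": {
  "moves": [-0.0015,-0.018,0.001,-0.003,0,-0.005,1,-0.0015,-0.02,0,-0.003,0,-0.005,1,-0.001,-0.02,0,0,0,0,1,-0.001,-0.014,0,0,0,0,1,0,-0.004,0,0,0,0,1]
}}

```text
clock: 5.35
eef_pos: [0.5126, -0.0421, 0.4728]
tool_rot: [-0.488, 0.509, 0.498, 0.504]
ft_force: [-0.0, -0.2, -1.1]
grip_width: 0.0193
```

```bash
python3 - <<'E'
from st import *
to([.519,-.048,.48],-.038)
for n in ["top","side"]:
    im=bot.camera(n); cv2.imwrite(f"pics/h_{n}.png",im[:,:,::-1])
crop("pics/h_top.png","pics/h_t2.png",230,95,75,56,10)
crop("pics/h_side.png","pics/h_s2.png",295,100,75,56,10)
E
```

```text
t 5.35 q [-0.0831  0.2595  0.2052  1.5316  0.0043 -0.0559] p [ 0.5126 -0.0421  0.4728] w 0.0193
toolx [-0.0147  0.0056 -0.9999] tooly [-0.9995  0.0272  0.0148] tau f [-0.0375 -0.2149 -1.0662] [-0.0006 -0.0048  0.0478]
GO shift [-0.0074 -0.0065 -0.0056] rot [ 0.0107  0.0051 -0.0149] worlderr [ 0.0064 -0.0059  0.0072]
```

View pics/h_t2.png

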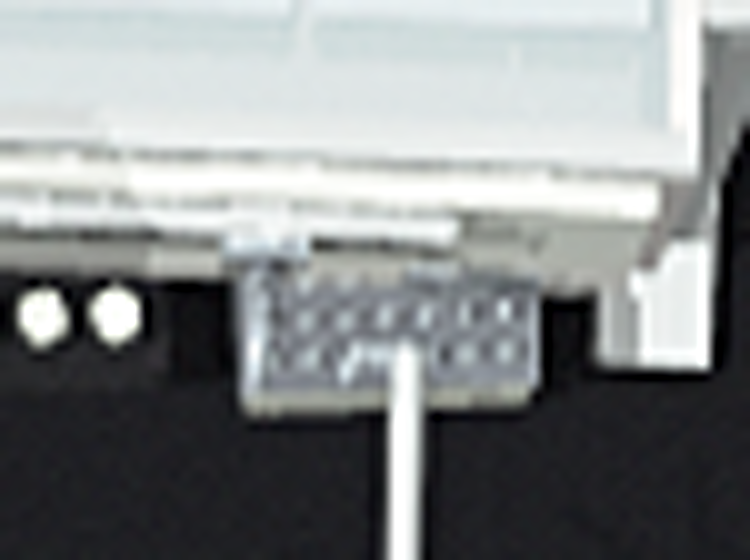

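View pics/h_s2.png

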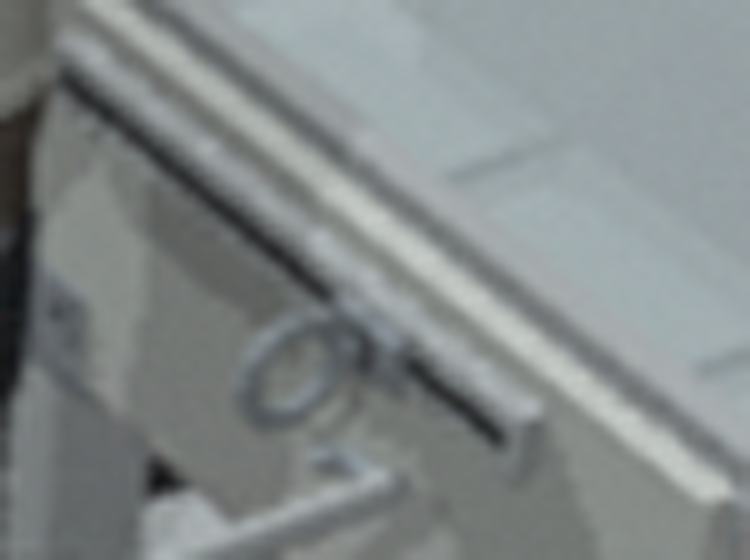

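```bash
python3 - <<'E'
from st import *
T=cam("top");S=cam("side")
o=bot.get_obs();A=R.from_quat(o['tool_rot']).as_matrix()
f2=lambda p:o['eef_pos']+A@np.array([.155-p[2],-p[0],p[1]])
f=lambda x,y,x0,y0,s:((x+.5)/s-.5+x0,(y+.5)/s-.5+y0)
def mark(fn,C,x0,y0,out,extra):
    im=cv2.imread(fn);big=cv2.resize(im[y0:y0+56,x0:x0+75],None,fx=10,fy=10,interpolation=cv2.INTER_CUBIC)
    P=[f2(p) for p in [(.186,0,0),(.180,.011,0),(.173,.021,0),(.12,0,0),(.15,0,0)]]
    for q in proj(C,P): cv2.circle(big,tuple(int(v) for v in ((q-[x0,y0]+.5)*10-.5)),3,(0,0,255),-1)
    for q in proj(C,extra): cv2.circle(big,tuple(int(v) for v in ((q-[x0,y0]+.5)*10-.5)),2,(255,0,0),-1)
    cv2.imwrite(out,big)
ax=np.array([.9993,-.038,0])
def ring(c): return [np.array(c)+.016*(np.cos(a)*ax+np.sin(a)*np.array([0,0,1])) for a in np.linspace(0,2*np.pi,12,endpoint=False)]
mark("pics/h_top.png",T,230,95,"pics/h_t3.png",ring([.699,.008,.325]))
mark("pics/h_side.png",S,295,100,"pics/h_s3.png",ring([.699,.002,.325]))
print(f2((.18,.011,0)))
E
```

```text
[ 0.6892 -0.0354  0.3147]
```

View pics/h_t3.png

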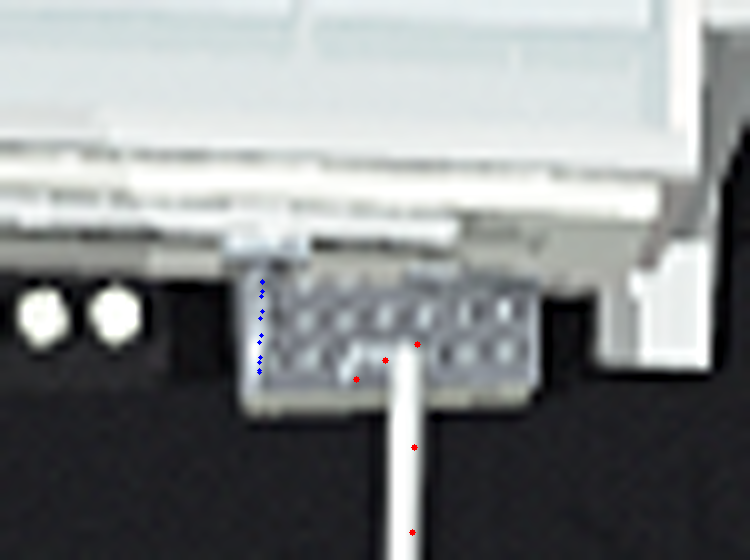

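View pics/h_s3.png

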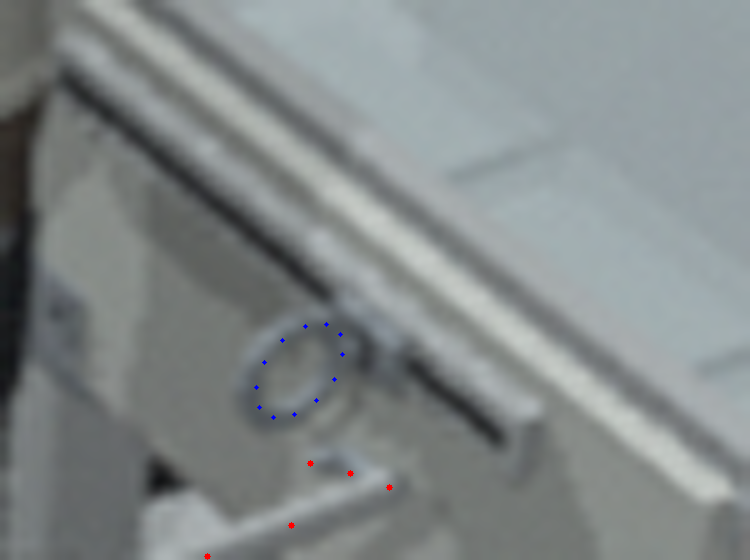

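```bash
python3 - <<'E'
from st import *
T=cam("top");S=cam("side")
f=lambda x,y,x0,y0,s:((x+.5)/s-.5+x0,(y+.5)/s-.5+y0)
t=lambda x,y:f(x,y,230,95,10); s=lambda x,y:f(x,y,295,100,10)
print(tri([ray(T,t(269,328)),ray(S,s(287,380))]), onz(S,s(287,380),.325),onz(T,t(269,328),.325))
print("prong tri",tri([ray(T,t(377,356)),ray(S,s(357,465))]))
E
```

```text
(array([0.699 , 0.0058, 0.3195]), [np.float64(0.0008458127522624489), np.float64(0.0008458127522625063)]) [0.693  0.0005 0.325 ] [0.6987 0.0052 0.325 ]
prong tri (array([ 0.6918, -0.0331,  0.3153]), [np.float64(0.0012531110168655735), np.float64(0.001253111016865511)])
```

Emit:
{"method": "arm_command", "body": {
  "moves": [-0.003,-0.005,0,0.006,0.002,-0.008,1,-0.002,-0.004,0,0.005,0.002,-0.007,1]
}}

```text
clock: 5.62
eef_pos: [0.5191, -0.0415, 0.4766]
tool_rot: [-0.489, 0.51, 0.492, 0.508]
ft_force: [-0.6, 1.0, -1.9]
grip_width: 0.0195
```

```bash
python3 - <<'E'
from st import *
to([.5217,-.042,.4775],-.038)
E
```

```text
t 5.62 q [-0.0799  0.2679  0.2263  1.5344  0.0008 -0.0423] p [ 0.5191 -0.0415  0.4766] w 0.0195
toolx [-0.0051  0.0012 -1.    ] tooly [-0.9993  0.0377  0.0052] tau f [-0.6495  0.9806 -1.9451] [-0.007   0.0561 -0.036 ]
GO shift [-0.0009 -0.0026 -0.0004] rot [ 0.0003  0.001  -0.0052] worlderr [ 0.0026 -0.0005  0.0009]
```

Emit:
{"method": "arm_command", "body": {
  "moves": [-0.0005,-0.002,0.004,0,0,-0.004,1,0,0,0.004,0,0,0,1,0,0,0.004,0,0,0,1]
}}

```text
clock: 5.87
eef_pos: [0.521, -0.029, 0.4784]
tool_rot: [-0.49, 0.509, 0.49, 0.51]
ft_force: [-0.8, 1.0, -0.6]
grip_width: 0.0191
```

```bash
cat >> st.py <<'E'
def view(tag,tx=(230,95),sx=(295,100)):
    T=cam("top");S=cam("side")
    for n,C,(x0,y0) in (("top",T,tx),("side",S,sx)):
        im=bot.camera(n)[:,:,::-1].copy(); big=cv2.resize(im[y0:y0+56,x0:x0+75],None,fx=10,fy=10,interpolation=cv2.INTER_CUBIC)
        cv2.imwrite(f"pics/{tag}_{n}.png",big)
def hook():
    o=bot.get_obs();A=R.from_quat(o['tool_rot']).as_matrix()
    return o['eef_pos']+A@np.array([.155,-.18,.011])
E
python3 - <<'E'
from st import *
to([.5217,-.03,.4775],-.038); print(hook()); view("i")
E
```

```text
t 5.87 q [-0.0557  0.2668  0.2292  1.5318  0.0008 -0.0166] p [ 0.521  -0.029   0.4784] w 0.0191
toolx [ 0.0015  0.0007 -1.    ] tooly [-0.9992  0.0391 -0.0015] tau f [-0.8281  0.9606 -0.62  ] [0.0185 0.0772 0.0393]
GO shift [ 0.0009 -0.0007 -0.001 ] rot [-0.0011  0.0008  0.0015] worlderr [ 0.0007 -0.001  -0.0009]
[ 0.7015 -0.0249  0.3236]
```

View pics/i_top.png

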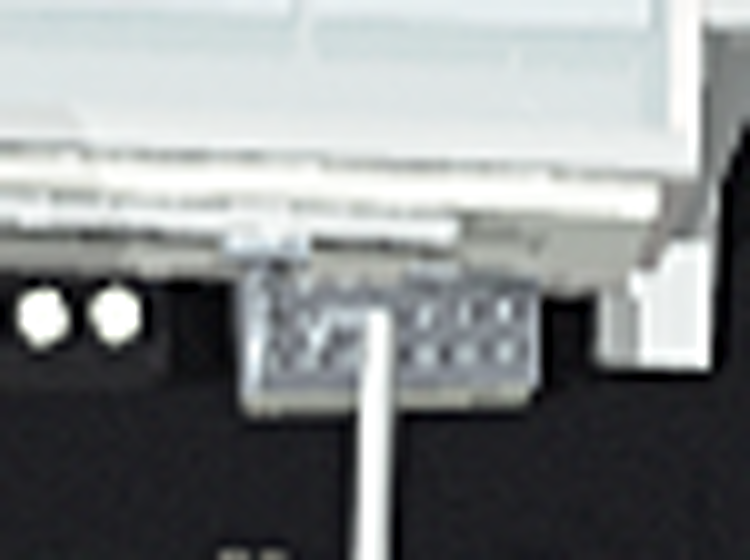

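View pics/i_side.png

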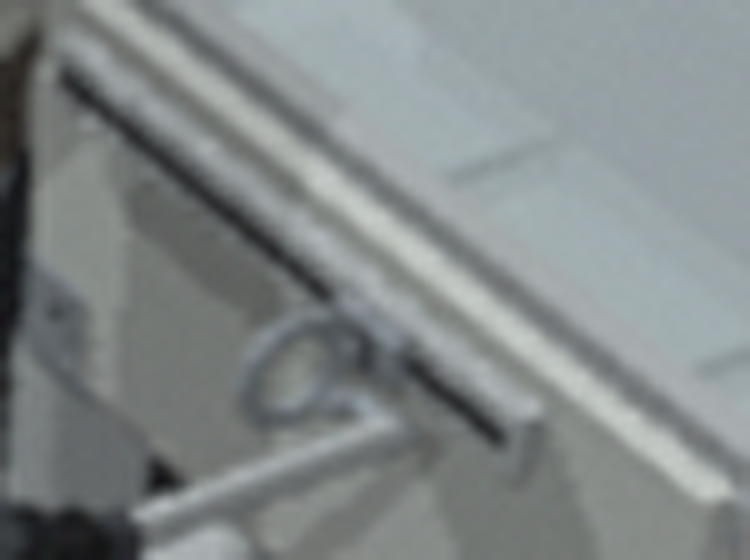

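```bash
python3 - <<'E'
from st import *
S=cam("side");T=cam("top");h=hook()
c=lambda C,p,o:(proj(C,p)-o+.5)*10-.5
print("hook now side",c(S,h,[295,100]),"shaft end",c(S,h+[.006,-.011,0],[295,100]),"top",c(T,h,[230,95]))
for d in [(0,.03,0),(0.01,0,0),(0,0,.01)]: print(d,c(S,h+np.array(d),[295,100])-c(S,h,[295,100]),c(T,h+np.array(d),[230,95])-c(T,h,[230,95]))
E
```

```text
hook now side [[362.5464 416.7024]] shaft end [[402.5022 428.963 ]] top [[354.445  320.7956]]
(0, 0.03, 0) [[-64.403  -50.5975]] [[-86.555  -0.218]]
(0.01, 0, 0) [[ 26.3729 -10.9475]] [[  0.0894 -28.666 ]]
(0, 0, 0.01) [[  3.931  -27.8412]] [[ 0.4012 -5.5599]]
```

Emit:
{"method": "arm_command", "body": {
  "moves": [0.004,0,0.002,-0.001,0,0.001,1,0,0,0.003,0,0,0,1]
}}

```text
clock: 6.13
eef_pos: [0.5209, -0.0235, 0.4743]
tool_rot: [-0.491, 0.509, 0.491, 0.51]
ft_force: [-0.5, 0.1, -0.8]
grip_width: 0.0195
```

```bash
python3 - <<'E'
from st import *
to([.5217,-.024,.4745],-.038); print(hook()); view("j")
E
```

```text
t 6.13 q [-0.0452  0.2664  0.2185  1.5221  0.0006 -0.008 ] p [ 0.5209 -0.0235  0.4743] w 0.0195
toolx [ 0.0008  0.0005 -1.    ] tooly [-0.9993  0.0372 -0.0008] tau f [-0.54    0.0753 -0.7513] [ 0.0062  0.0552 -0.0095]
GO shift [-0.0002 -0.0009 -0.0005] rot [0.0008 0.0006 0.0008] worlderr [ 0.0008 -0.0005  0.0002]
[ 0.7013 -0.0191  0.3195]
```

View pics/j_side.png

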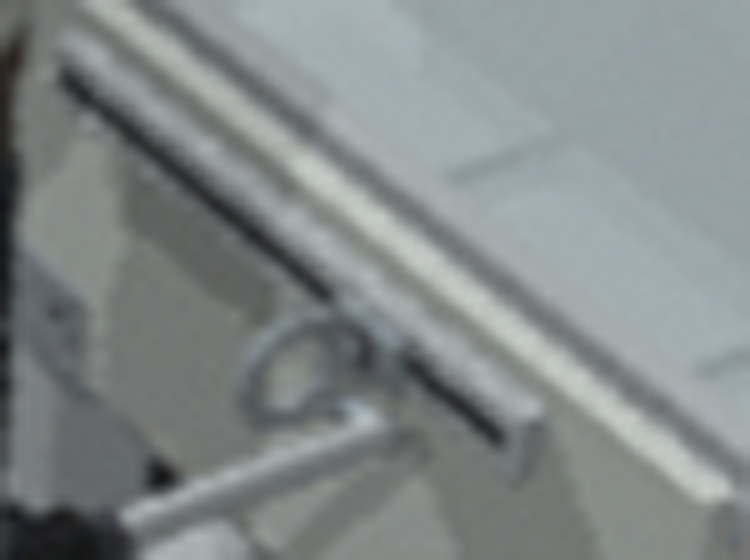

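Emit:
{"method": "arm_command", "body": {
  "moves": [0.001,0,0.004,0,0,0,1,0,0,0.004,0,0,0,1]
}}

```text
clock: 6.4
eef_pos: [0.5212, -0.0153, 0.4739]
tool_rot: [-0.491, 0.509, 0.49, 0.51]
ft_force: [0.6, 0.5, -1.4]
grip_width: 0.0192
```

```bash
python3 - <<'E'
from st import *
to([.5217,-.014,.4735],-.038); print(hook())
E
```

```text
t 6.4 q [-0.0295  0.2661  0.2169  1.5199  0.0005  0.0083] p [ 0.5212 -0.0153  0.4739] w 0.0192
toolx [ 0.0017  0.0004 -1.    ] tooly [-0.9993  0.0377 -0.0016] tau f [ 0.5718  0.4968 -1.4314] [0.0127 0.0348 0.0191]
GO shift [ 0.0004 -0.0004  0.0013] rot [0.0003 0.0005 0.0016] worlderr [ 0.0005  0.0013 -0.0004]
[ 0.7018 -0.011   0.3192]
```

Emit:
{"method": "arm_command", "body": {
  "moves": [0.0005,0,0.003,0,0,0.001,1,0,0,0.003,0,0,0,1]
}}

```text
clock: 6.57
eef_pos: [0.5215, -0.0086, 0.4732]
tool_rot: [-0.49, 0.509, 0.491, 0.51]
ft_force: [-0.5, -0.3, -1.6]
grip_width: 0.0193
```

```bash
python3 - <<'E'
from st import *
to([.5217,-.006,.4735],-.038); print(hook()); view("k")
E
```

```text
t 6.57 q [-0.0166  0.267   0.2164  1.5198  0.0006  0.0212] p [ 0.5215 -0.0086  0.4732] w 0.0193
toolx [ 0.0004  0.0006 -1.    ] tooly [-0.9993  0.0377 -0.0004] tau f [-0.4585 -0.3137 -1.6013] [-0.0023  0.056  -0.024 ]
GO shift [-0.0003 -0.0001  0.0026] rot [0.0003 0.0006 0.0004] worlderr [0.0002 0.0026 0.0003]
[ 0.7018 -0.0043  0.3183]
```

View pics/k_side.png

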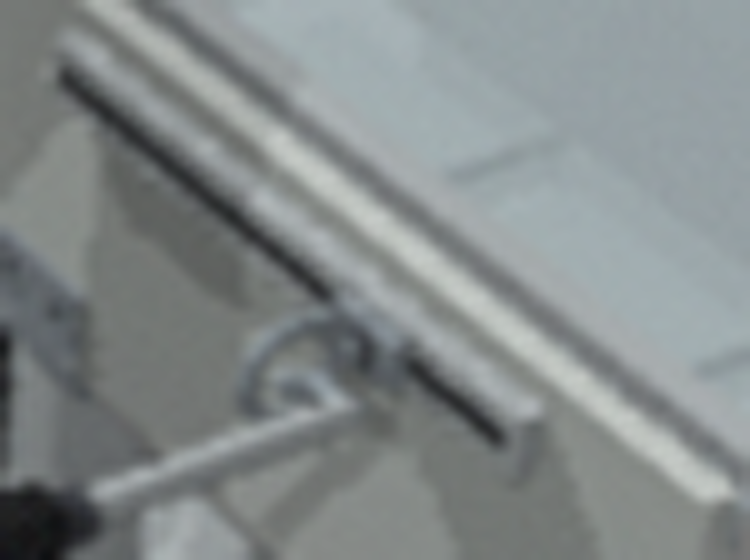

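View pics/k_top.png

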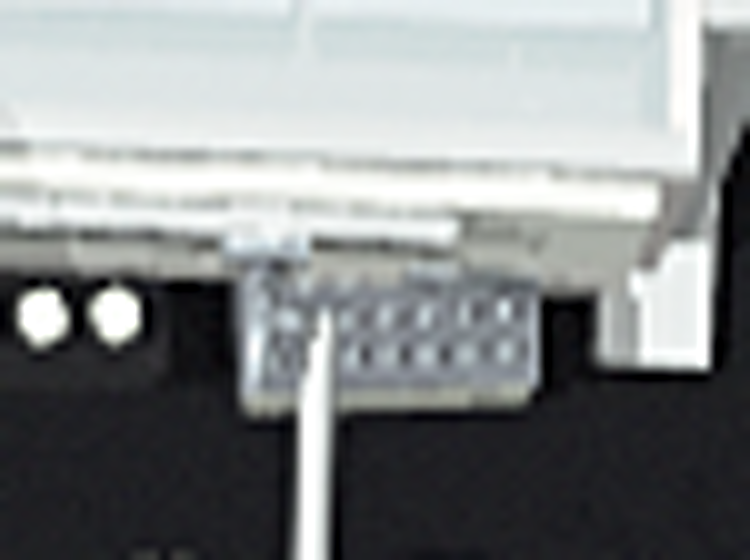

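Emit:
{"method": "arm_command", "body": {
  "moves": [-0.002,0,0.003,0,0,0,1,0,0,0.003,0,0,0,1]
}}

```text
clock: 6.83
eef_pos: [0.5218, -0.0022, 0.4755]
tool_rot: [-0.491, 0.509, 0.49, 0.51]
ft_force: [0.0, 0.2, -1.1]
grip_width: 0.0191
```

```bash
python3 - <<'E'
from st import *
to([.5217,0,.4750],-.038); print(hook()); view("l")
E
```

```text
t 6.83 q [-0.0044  0.2672  0.2226  1.5255  0.0003  0.0331] p [ 0.5218 -0.0022  0.4755] w 0.0191
toolx [ 0.0007  0.0003 -1.    ] tooly [-0.9993  0.0375 -0.0007] tau f [ 0.0266  0.2248 -1.1377] [-0.0208  0.0413 -0.0085]
GO shift [0.0005 0.0001 0.0022] rot [0.0005 0.0004 0.0007] worlderr [-0.0001  0.0022 -0.0005]
[0.7021 0.0021 0.3207]
```

View pics/l_side.png

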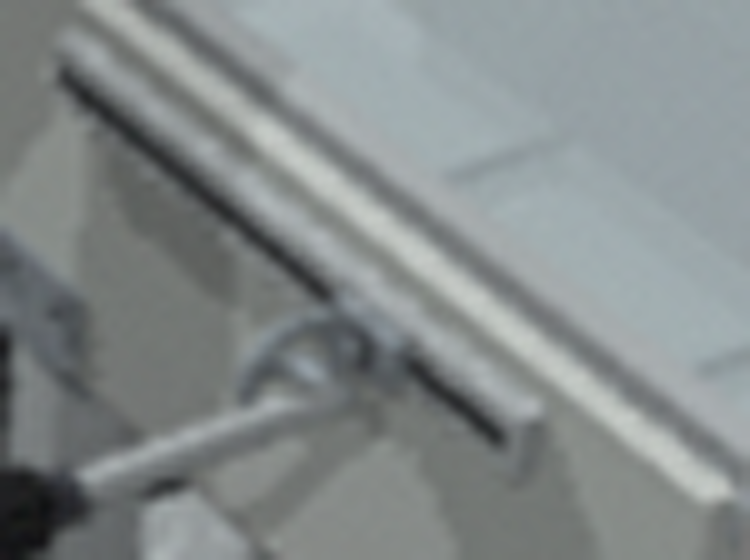

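View pics/l_top.png

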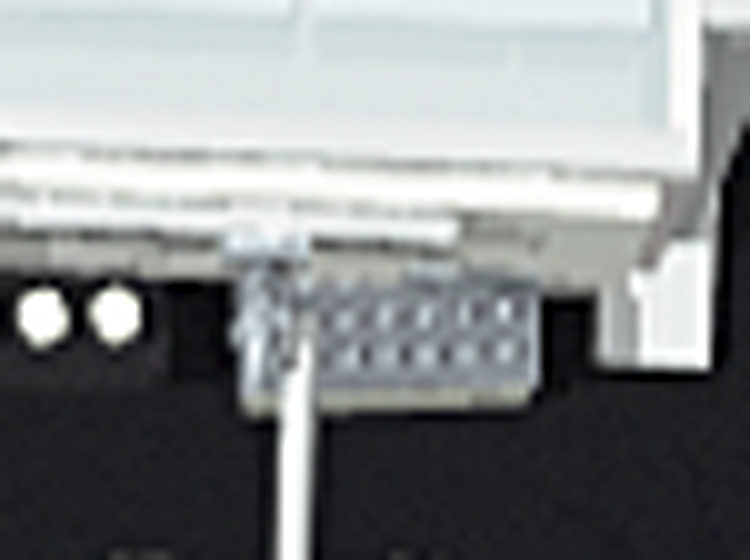

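Emit:
{"method": "arm_command", "body": {
  "moves": [0.0003,0,0.002,0,0,0,1,0,0,0.002,0,0,0,1]
}}

```text
clock: 7.1
eef_pos: [0.5219, 0.002, 0.4749]
tool_rot: [-0.491, 0.509, 0.491, 0.509]
ft_force: [-0.4, -0.1, -1.5]
grip_width: 0.0194
```

```bash
python3 - <<'E'
from st import *
to([.5217,0,.4750],-.038); print(hook()); view("m")
E
```

```text
t 7.1 q [0.0038 0.2677 0.2217 1.5245 0.0002 0.041 ] p [0.5219 0.002  0.4749] w 0.0194
toolx [ 0.0003  0.0002 -1.    ] tooly [-0.9993  0.0372 -0.0003] tau f [-0.3979 -0.1369 -1.4701] [-0.0293  0.0803 -0.0023]
GO shift [-0.0001  0.0001 -0.002 ] rot [0.0008 0.0002 0.0003] worlderr [-0.0002 -0.002   0.0001]
[0.7022 0.0064 0.32  ]
```

View pics/m_top.png

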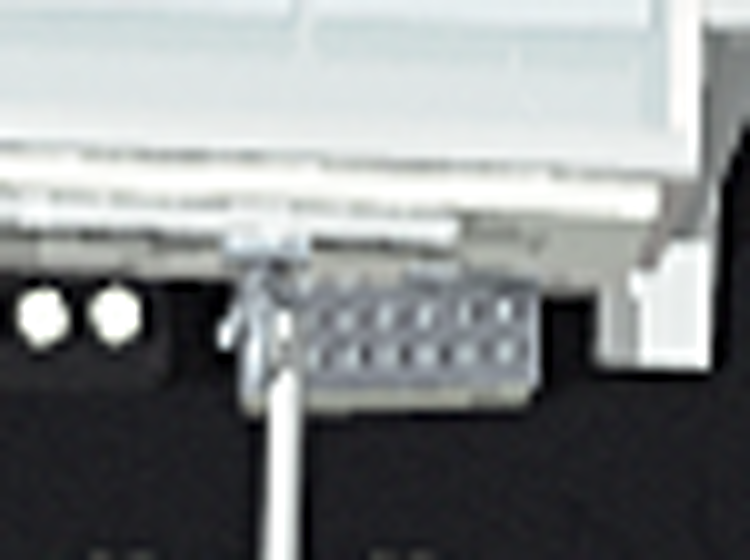

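View pics/m_side.png

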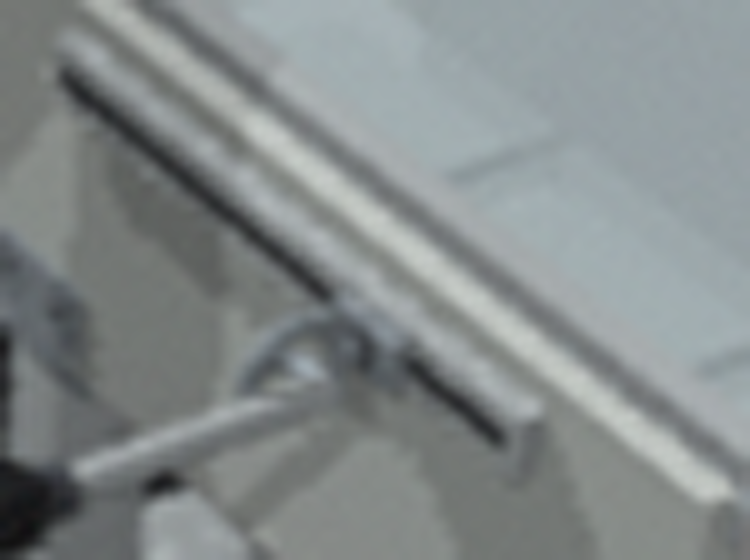

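Emit:
{"method": "arm_command", "body": {
  "moves": [0,0.003,0.0005,0,0,0,1,0,0.003,0,0,0,0,1,0,0.003,0,0,0,0,1]
}}

```text
clock: 7.45
eef_pos: [0.5128, 0.0028, 0.4746]
tool_rot: [-0.491, 0.509, 0.49, 0.509]
ft_force: [0.5, -0.3, -0.9]
grip_width: 0.0196
```

```bash
python3 - <<'E'
from st import *
to([.5217,0.002,.4750],-.038); print(hook())
E
```

```text
t 7.45 q [ 0.0056  0.2488  0.196   1.5176 -0.0005  0.043 ] p [0.5128 0.0028 0.4746] w 0.0196
toolx [ 0.0004 -0.0005 -1.    ] tooly [-0.9993  0.0374 -0.0004] tau f [ 0.4921 -0.2615 -0.8617] [-0.0133  0.006   0.0158]
GO shift [-0.0003 -0.0089 -0.0005] rot [ 0.0006 -0.0005  0.0004] worlderr [ 0.0089 -0.0008  0.0004]
[0.6932 0.007  0.3197]
```

Emit:
{"method": "arm_command", "body": {
  "moves": [0,0.0025,0,0,0,0,1,0.0005,0.0025,0,0,0,0,1]
}}

```text
clock: 7.62
eef_pos: [0.5069, 0.0029, 0.4743]
tool_rot: [-0.491, 0.509, 0.49, 0.509]
ft_force: [1.3, 0.2, -1.9]
grip_width: 0.0194
```

```bash
python3 - <<'E'
from st import *
to([.5217,0.002,.4750],-.038); print(hook()); view("n")
E
```

```text
t 7.62 q [ 0.0059  0.2365  0.1792  1.5129 -0.0004  0.0433] p [0.5069 0.0029 0.4743] w 0.0194
toolx [ 0.0005 -0.0004 -1.    ] tooly [-0.9993  0.0374 -0.0005] tau f [ 1.3329  0.1797 -1.9284] [ 0.004  -0.5399  0.0076]
GO shift [-0.0007 -0.0148 -0.0004] rot [ 0.0006 -0.0003  0.0005] worlderr [ 0.0148 -0.0009  0.0007]
[0.6873 0.0071 0.3194]
```

View pics/n_side.png

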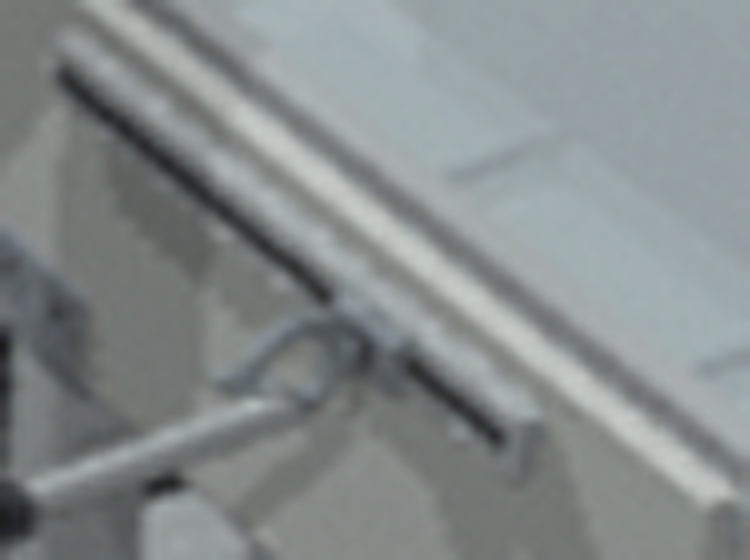

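Emit:
{"method": "arm_command", "body": {
  "moves": [0.0013,0.0032,0,0,0,0,1,0.0014,0.0032,0,0,0,0,1,0.0015,0.0031,0,0,0,0,1]
}}

```text
clock: 7.97
eef_pos: [0.4994, 0.0032, 0.4707]
tool_rot: [-0.493, 0.507, 0.488, 0.512]
ft_force: [5.0, -0.2, -2.7]
grip_width: 0.0194
```

```bash
cat >> st.py <<'E'
def arc(h0=np.array([.7505,.2025]),yaw=-.038):
    h=hook(); o=bot.get_obs(); v=h[[0,2]]-h0
    # hook on circle: angle
    th=np.arctan2(-v[0],v[1])-np.arctan2(55,120)
    print("hook",h,"r",np.linalg.norm(v),"theta~",th-.064,"|f|",np.linalg.norm(o['ft_force']-[0,0,-1.4]))
E
python3 - <<'E'
from st import *
to([.5217,0.002,.4750],-.038); arc()
E
```

```text
t 7.97 q [ 0.0066  0.217   0.1449  1.4891 -0.0005  0.0443] p [0.4994 0.0032 0.4707] w 0.0194
toolx [ 0.0097 -0.0004 -1.    ] tooly [-0.9992  0.0377 -0.0097] tau f [ 4.9842 -0.2154 -2.7465] [-0.0391 -0.7747 -0.0063]
GO shift [-0.004  -0.0224 -0.0004] rot [ 0.0003 -0.0001  0.0097] worlderr [ 0.0223 -0.0012  0.0043]
hook [0.6812 0.0073 0.3175] r 0.13426426290300486 theta~ 0.048815529903148025 |f| 5.167349579122324
```

Emit:
{"method": "arm_command", "body": {
  "moves": [0.0017,0.0033,0,0,0,0.003,1,0.0018,0.0033,0,0,0,0.003,1,0.0019,0.0032,0,0,0,0.003,1,0.002,0.0031,0,0,0,0.003,1]
}}

```text
clock: 8.3
eef_pos: [0.489, 0.0037, 0.4637]
tool_rot: [-0.493, 0.507, 0.488, 0.512]
ft_force: [4.7, -1.1, -2.3]
grip_width: 0.0191
```

```bash
python3 - <<'E'
from st import *
to([.5217,0.002,.4750],-.038); arc(); view("o")
E
```

```text
t 8.3 q [ 0.0075  0.1965  0.1012  1.4653 -0.0002  0.0457] p [0.489  0.0037 0.4637] w 0.0191
toolx [ 0.0101 -0.0001 -0.9999] tooly [-0.9992  0.0381 -0.0101] tau f [ 4.7047 -1.0687 -2.3272] [-0.0483 -0.8939 -0.0756]
GO shift [-0.011  -0.0328 -0.0004] rot [-0.0001  0.0003  0.0101] worlderr [ 0.0327 -0.0017  0.0113]
hook [0.6709 0.0078 0.3105] r 0.13419810853978983 theta~ 0.14143909862742937 |f| 4.912879539620536
```

View pics/o_side.png

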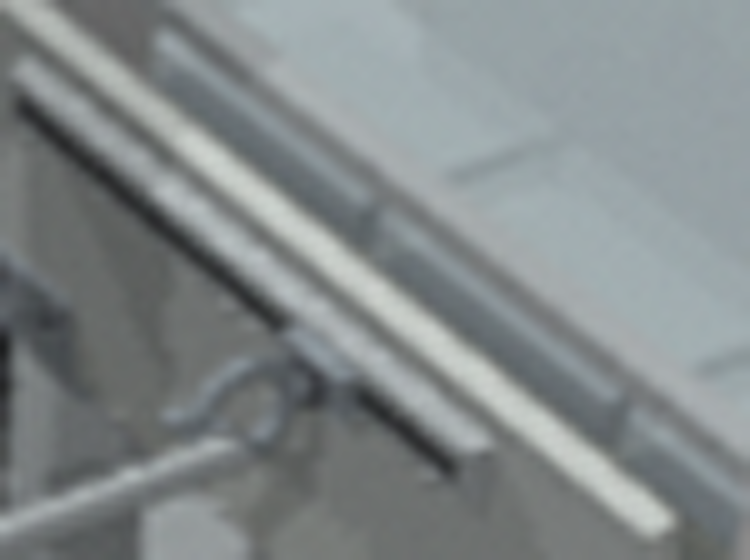

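Emit:
{"method": "arm_command", "body": {
  "moves": [0.0022,0.0033,-0.0003,0,0,0.004,1,0.0023,0.0033,-0.0003,0,0,0.004,1,0.0024,0.0032,-0.0003,0,0,0.004,1,0.0025,0.0031,-0.0003,0,0,0.004,1,0.0026,0.003,-0.0003,0,0,0.004,1]
}}

```text
clock: 8.82
eef_pos: [0.4739, 0.0032, 0.4529]
tool_rot: [-0.49, 0.509, 0.492, 0.509]
ft_force: [4.7, 0.2, -1.7]
grip_width: 0.0191
```

```bash
python3 - <<'E'
from st import *
to([.5217,0.002,.4750],-.038); arc()
E
```

```text
t 8.82 q [0.0061 0.1733 0.0449 1.444  0.0022 0.0427] p [0.4739 0.0032 0.4529] w 0.0191
toolx [-0.0015  0.0022 -1.    ] tooly [-0.9993  0.0366  0.0016] tau f [ 4.7259  0.1665 -1.729 ] [ 0.0467 -0.8993  0.0616]
GO shift [-0.0221 -0.0478  0.0006] rot [ 0.0013  0.0021 -0.0016] worlderr [ 0.0478 -0.0012  0.0221]
hook [0.6539 0.0079 0.2977] r 0.1355889846077232 theta~ 0.29888040699342383 |f| 4.740271688474905
```

Emit:
{"method": "arm_command", "body": {
  "moves": [0.0028,0.0029,-0.0003,0,0,0.002,1,0.0028,0.0028,-0.0003,0,0,0.002,1,0.0029,0.0027,-0.0003,0,0,0.002,1,0.003,0.0026,-0.0003,0,0,0.002,1,0.0031,0.0025,-0.0003,0,0,0.002,1,0.0031,0.0024,-0.0003,0,0,0.002,1]
}}

```text
clock: 9.32
eef_pos: [0.4569, 0.0023, 0.4346]
tool_rot: [-0.488, 0.51, 0.495, 0.507]
ft_force: [6.3, 1.4, -1.8]
grip_width: 0.0194
```

```bash
python3 - <<'E'
from st import *
to([.5217,0.002,.4750],-.038); arc(); view("p",(230,110),(275,110))
E
```

```text
t 9.32 q [ 0.0039  0.148  -0.0329  1.3997  0.0041  0.0391] p [0.4569 0.0023 0.4346] w 0.0194
toolx [-0.0098  0.0041 -0.9999] tooly [-0.9993  0.0352  0.0099] tau f [ 6.2851  1.4092 -1.7845] [ 0.1376 -1.2174  0.1139]
GO shift [-0.0411 -0.0643  0.0021] rot [ 0.0028  0.0037 -0.0099] worlderr [ 0.0648 -0.0003  0.0404]
hook [0.6357 0.0076 0.2778] r 0.13731594746763667 theta~ 0.4963122884186418 |f| 6.452577296152167
```

View pics/p_side.png

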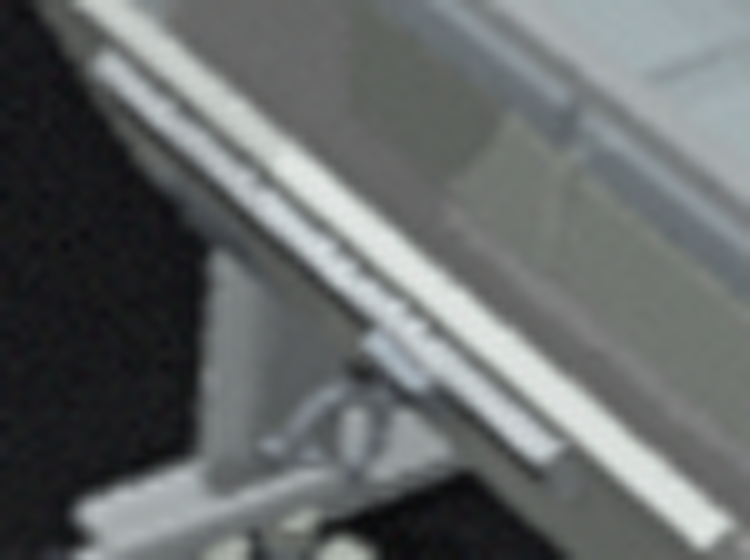

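Emit:
{"method": "arm_command", "body": {
  "moves": [0.0035,0.0008,0,0,0.001,-0.003,1,0.0038,0.0012,0,0,0.001,-0.003,1,0.0038,0.0014,0,0,0.001,-0.002,1]
}}

```text
clock: 9.67
eef_pos: [0.4516, 0.0023, 0.4229]
tool_rot: [-0.49, 0.51, 0.492, 0.507]
ft_force: [-0.2, 1.2, 1.1]
grip_width: 0.0191
```

```bash
python3 - <<'E'
from st import *
to([.5217,0.002,.4750],-.038); arc()
E
```

```text
t 9.67 q [ 0.005   0.1396 -0.0732  1.3637  0.0001  0.0408] p [0.4516 0.0023 0.4229] w 0.0191
toolx [-0.0057  0.     -1.    ] tooly [-0.9993  0.0358  0.0057] tau f [-0.1673  1.2457  1.0909] [ 0.1043 -0.5676  0.1098]
GO shift [-0.0525 -0.0698  0.0022] rot [ 0.0022 -0.0002 -0.0057] worlderr [ 0.0701 -0.0003  0.0521]
hook [0.6309 0.0068 0.2668] r 0.13576810566882064 theta~ 0.5833596232879084 |f| 2.790032450398696
```

Emit:
{"method": "arm_command", "body": {
  "moves": [0.0034,0.0019,-0.0002,0,0,-0.001,1,0.0034,0.0019,-0.0002,0,0,-0.001,1,0.0035,0.0018,-0.0002,0,0,-0.001,1,0.0036,0.0017,-0.0002,0,0,-0.001,1,0.0036,0.0016,0,0,0,0,1]
}}

```text
clock: 10.08
eef_pos: [0.4419, 0.002, 0.4039]
tool_rot: [-0.491, 0.508, 0.491, 0.509]
ft_force: [3.4, 1.3, 0.0]
grip_width: 0.0191
```

```bash
python3 - <<'E'
from st import *
to([.5217,0.002,.4750],-.038); arc()
E
```

```text
t 10.08 q [ 0.0044  0.1254 -0.1394  1.3046  0.0005  0.0394] p [0.4419 0.002  0.4039] w 0.0191
toolx [ 0.0014  0.0005 -1.    ] tooly [-0.9994  0.0351 -0.0014] tau f [3.4458 1.3325 0.0385] [ 0.1008 -0.9215  0.0935]
GO shift [-0.071  -0.0799  0.0028] rot [0.0029 0.0005 0.0014] worlderr [0.0798 0.     0.0711]
hook [0.6223 0.0067 0.2492] r 0.13638737136996265 theta~ 0.7277411693478284 |f| 3.964620047714065
```

Emit:
{"method": "arm_command", "body": {
  "moves": [0.0038,0.0007,0,0,0,0.001,1,0.0038,0.0007,0,0,0,0.001,1,0.0038,0.0008,0,0,0,0.001,1,0.0038,0.0007,0,0,0,0.001,1,0.0038,0.0006,0,0,0,0.001,1]
}}

```text
clock: 10.5
eef_pos: [0.4374, 0.0021, 0.3829]
tool_rot: [-0.49, 0.51, 0.492, 0.508]
ft_force: [1.5, 0.8, 0.1]
grip_width: 0.0194
```

```bash
python3 - <<'E'
from st import *
to([.5217,0.002,.4750],-.038); arc(); view("q",(230,110),(275,120))
E
```

```text
t 10.5 q [ 0.0046  0.131  -0.1886  1.256   0.0006  0.0398] p [0.4374 0.0021 0.3829] w 0.0194
toolx [-0.0048  0.0006 -1.    ] tooly [-0.9994  0.0351  0.0049] tau f [1.479  0.8406 0.1108] [ 0.119  -0.7307  0.1254]
GO shift [-0.0925 -0.0838  0.0029] rot [ 0.0029  0.0004 -0.0049] worlderr [ 0.0843 -0.0001  0.0921]
hook [0.6169 0.0069 0.227 ] r 0.1358172769429662 theta~ 0.8953940870446355 |f| 2.275224778245552
```

View pics/q_side.png

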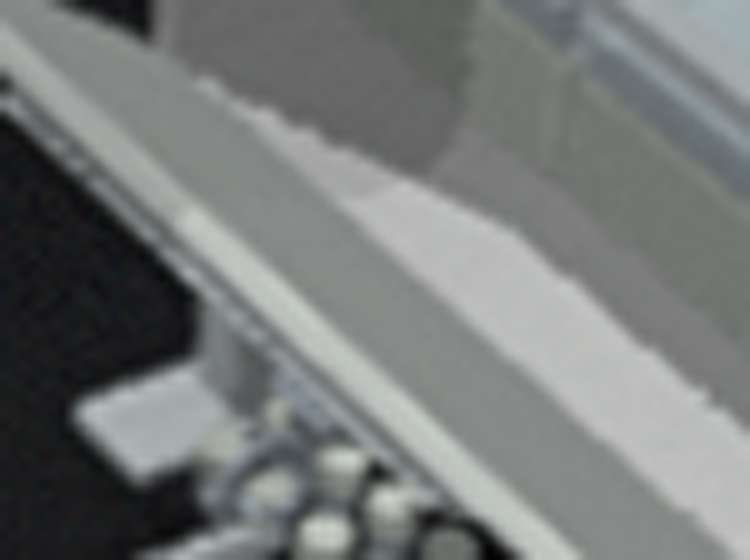

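Emit:
{"method": "arm_command", "body": {
  "moves": [0.0039,0.0007,0,0,0,-0.001,1,0.0039,0.0006,0,0,0,-0.001,1,0.0039,0.0005,0,0,0,-0.001,1,0.0039,0.0003,0,0,0,0,1,0.0039,0.0002,0,0,0,0,1]
}}

```text
clock: 11.02
eef_pos: [0.4346, 0.002, 0.3618]
tool_rot: [-0.49, 0.51, 0.492, 0.508]
ft_force: [2.5, 0.6, -0.2]
grip_width: 0.0192
```

```bash
python3 - <<'E'
from st import *
to([.5217,0.002,.4750],-.038); arc()
E
```

```text
t 11.02 q [ 0.0047  0.1385 -0.2366  1.1982 -0.      0.0404] p [0.4346 0.002  0.3618] w 0.0192
toolx [-0.0026 -0.     -1.    ] tooly [-0.9994  0.0357  0.0026] tau f [ 2.5058  0.5877 -0.1675] [ 0.0787 -0.7459  0.0893]
GO shift [-0.1134 -0.0867  0.0031] rot [ 0.0023 -0.0001 -0.0026] worlderr [ 0.0871 -0.      0.1132]
hook [0.6145 0.0066 0.2063] r 0.13604756878681512 theta~ 1.0488539568005488 |f| 2.853663244306502
```

Emit:
{"method": "arm_command", "body": {
  "moves": [0.0039,-0.0002,0,0,0,0,1,0.0039,-0.0002,0,0,0,0,1,0.0039,-0.0003,0,0,0,0,1,0.0039,-0.0005,0,0,0,0,1,0.0039,-0.0006,0,0,0,0,1]
}}

```text
clock: 11.43
eef_pos: [0.4362, 0.0019, 0.3401]
tool_rot: [-0.49, 0.51, 0.492, 0.508]
ft_force: [1.4, 0.7, 0.3]
grip_width: 0.0192
```

```bash
python3 - <<'E'
from st import *
to([.5217,0.002,.4750],-.038); arc(); view("r",(230,110),(275,130))
E
```

```text
t 11.43 q [ 0.0044  0.1586 -0.2722  1.143  -0.0002  0.0402] p [0.4362 0.0019 0.3401] w 0.0192
toolx [-0.003  -0.0002 -1.    ] tooly [-0.9994  0.0358  0.003 ] tau f [1.4347 0.7201 0.2949] [ 0.0461 -0.5737  0.0545]
GO shift [-0.1351 -0.0851  0.0031] rot [ 0.0022 -0.0003 -0.003 ] worlderr [0.0855 0.0001 0.1349]
hook [0.616  0.0064 0.1846] r 0.13571196100315625 theta~ 1.2095775722162503 |f| 2.334474205691321
```

View pics/r_side.png

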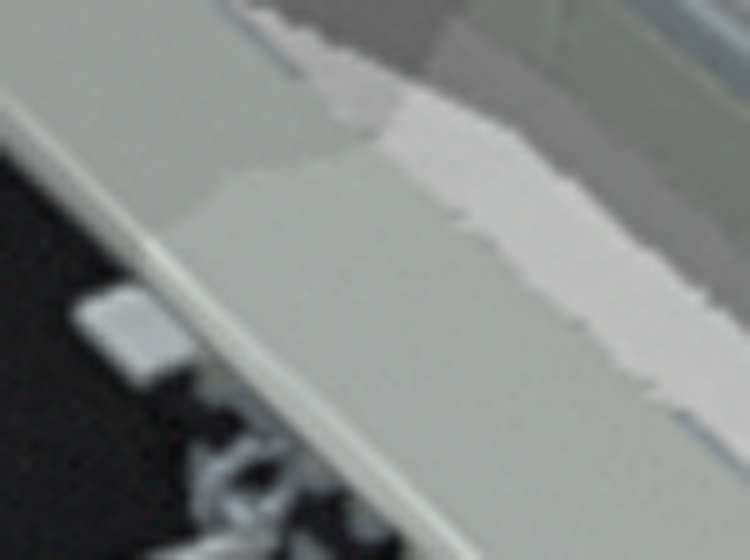

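Emit:
{"method": "arm_command", "body": {
  "moves": [0.0039,-0.0006,0,0,0,0,1,0.0039,-0.0007,0,0,0,0,1,0.0039,-0.0008,0,0,0,0,1,0.0039,-0.001,0,0,0,0,1]
}}

```text
clock: 11.87
eef_pos: [0.4392, 0.0017, 0.3233]
tool_rot: [-0.49, 0.51, 0.492, 0.508]
ft_force: [0.5, 0.2, 0.2]
grip_width: 0.019
```

```bash
python3 - <<'E'
from st import *
to([.5217,0.002,.4750],-.038); arc()
E
```

```text
t 11.87 q [ 0.004   0.1795 -0.2936  1.1017 -0.0004  0.0401] p [0.4392 0.0017 0.3233] w 0.019
toolx [-0.004  -0.0005 -1.    ] tooly [-0.9993  0.0361  0.004 ] tau f [0.5216 0.1957 0.225 ] [ 0.0357 -0.5904 -0.009 ]
GO shift [-0.152  -0.0818  0.0032] rot [ 0.0019 -0.0006 -0.004 ] worlderr [0.0825 0.0003 0.1517]
hook [0.6188 0.0061 0.1676] r 0.13619312427617244 theta~ 1.336008509748749 |f| 1.7178613841337842
```

Emit:
{"method": "arm_command", "body": {
  "moves": [0.0027,-0.0008,0,0,0,0,1,0.0027,-0.0009,0,0,0,0,1,0.0027,-0.0009,0,0,0,0,1]
}}

```text
clock: 12.12
eef_pos: [0.4421, 0.0016, 0.314]
tool_rot: [-0.49, 0.51, 0.492, 0.508]
ft_force: [0.4, 0.3, 1.0]
grip_width: 0.0192
```

```bash
python3 - <<'E'
from st import *
to([.5217,0.002,.4750],-.038); arc(); 
im=bot.camera("side")[:,:,::-1]; cv2.imwrite("pics/s_side.png",im); crop(im,"pics/s_s2.png",250,110,170,110,4.5)
im=bot.camera("top")[:,:,::-1]; cv2.imwrite("pics/s_top.png",im); crop(im,"pics/s_t2.png",170,90,160,80,5)
E
```

```text
t 12.12 q [ 0.0037  0.1939 -0.3021  1.0789 -0.0005  0.0399] p [0.4421 0.0016 0.314 ] w 0.0192
toolx [-0.0041 -0.0006 -1.    ] tooly [-0.9993  0.0362  0.0041] tau f [0.3945 0.346  0.9677] [ 0.0978 -0.5257 -0.0105]
GO shift [-0.1613 -0.0789  0.0032] rot [ 0.0018 -0.0007 -0.0041] worlderr [0.0796 0.0004 0.161 ]
hook [0.6218 0.006  0.1583] r 0.13612514234627 theta~ 1.407867430078091 |f| 2.425162162593521
```

View pics/s_s2.png

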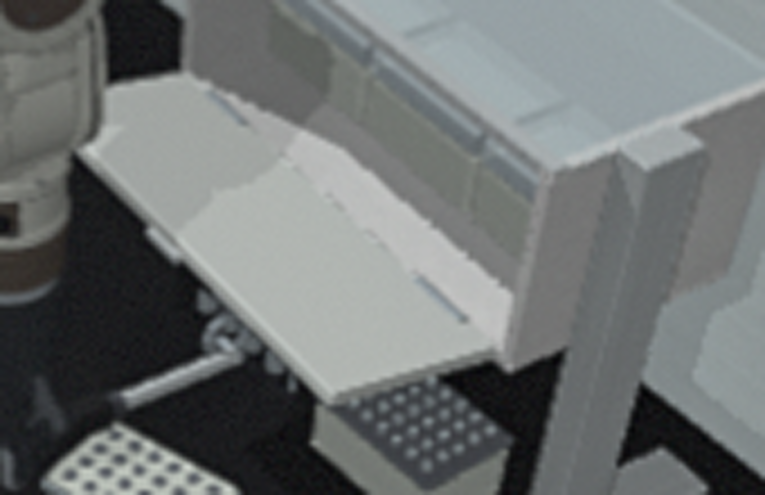

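View pics/s_t2.png

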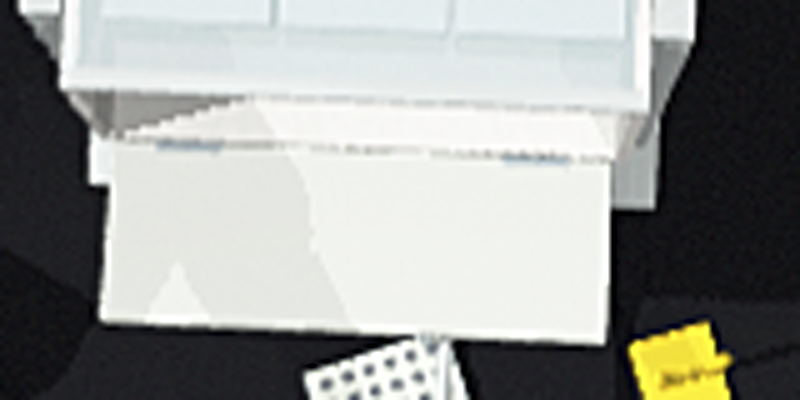

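```bash
python3 - <<'E'
from st import *
T=cam("top");S=cam("side")
f=lambda x,y,x0,y0,s:((x+.5)/s-.5+x0,(y+.5)/s-.5+y0)
t=lambda x,y:f(x,y,170,90,5); s=lambda x,y:f(x,y,250,110,4.5)
print("front right",tri([ray(T,t(606,343)),ray(S,s(333,400))]))
print("front left",tri([ray(T,t(101,322)),ray(S,s(80,152))]))
print("hinge right",tri([ray(T,t(612,160)),ray(S,s(497,355))]))
E
```

```text
front right (array([ 0.6059, -0.123 ,  0.2193]), [np.float64(0.002233795893817743), np.float64(0.0022337958938179092)])
front left (array([0.6408, 0.2512, 0.1679]), [np.float64(0.018781973107074388), np.float64(0.018781973107074267)])
hinge right (array([ 0.7471, -0.129 ,  0.1932]), [np.float64(0.001375556028604426), np.float64(0.0013755560286045204)])
```

Emit:
{"method": "arm_command", "body": {
  "moves": [0.0018,-0.0006,0,0,0,0,1,0.0018,-0.0006,0,0,0,0,1]
}}

```text
clock: 12.38
eef_pos: [0.4431, 0.0015, 0.3101]
tool_rot: [-0.49, 0.511, 0.492, 0.507]
ft_force: [0.8, 0.8, -0.7]
grip_width: 0.0191
```

```bash
python3 - <<'E'
from st import *
to([.5217,0.002,.4750],-.038); arc(); 
E
```

```text
t 12.38 q [ 0.0035  0.2001 -0.3056  1.0705 -0.0007  0.0398] p [0.4431 0.0015 0.3101] w 0.0191
toolx [-0.0053 -0.0007 -1.    ] tooly [-0.9993  0.0363  0.0053] tau f [ 0.8089  0.8009 -0.6625] [ 0.0553 -0.4252  0.0315]
GO shift [-0.1654 -0.0776  0.0032] rot [ 0.0017 -0.0009 -0.0053] worlderr [0.0786 0.0005 0.1649]
hook [0.6226 0.0058 0.1541] r 0.1367880186866745 theta~ 1.438728578181721 |f| 1.356314368262148
```

Emit:
{"method": "arm_command", "body": {
  "moves": [0.0018,-0.0007,0,0,0,0,1,0.0018,-0.0007,0,0,0,0,1]
}}

```text
clock: 12.55
eef_pos: [0.4442, 0.0014, 0.3065]
tool_rot: [-0.49, 0.511, 0.492, 0.507]
ft_force: [0.5, -0.6, 1.9]
grip_width: 0.0191
```

```bash
python3 - <<'E'
from st import *
to([.5217,0.002,.4750],-.038); arc(); 
E
```

```text
t 12.55 q [ 0.0033  0.206  -0.3084  1.0623 -0.0007  0.0397] p [0.4442 0.0014 0.3065] w 0.0191
toolx [-0.0058 -0.0008 -1.    ] tooly [-0.9993  0.0364  0.0058] tau f [ 0.4545 -0.5874  1.9183] [ 0.0071 -0.5338  0.0145]
GO shift [-0.169  -0.0764  0.0033] rot [ 0.0016 -0.001  -0.0058] worlderr [0.0775 0.0006 0.1685]
hook [0.6236 0.0057 0.1504] r 0.13716719754444917 theta~ 1.4664433629397742 |f| 3.400389289597332
```

Emit:
{"method": "arm_command", "body": {
  "moves": [0.0012,-0.0004,0,0,0,0,1]
}}

```text
clock: 12.63
eef_pos: [0.4445, 0.0013, 0.3052]
tool_rot: [-0.49, 0.511, 0.492, 0.507]
ft_force: [-0.8, 0.7, 2.6]
grip_width: 0.0193
```

```bash
python3 - <<'E'
from st import *
to([.5217,0.002,.4750],-.038); arc(); 
E
```

```text
t 12.63 q [ 0.0033  0.2079 -0.3097  1.0594 -0.0008  0.0397] p [0.4445 0.0013 0.3052] w 0.0193
toolx [-0.0062 -0.0008 -1.    ] tooly [-0.9993  0.0364  0.0062] tau f [-0.7607  0.74    2.5745] [-0.0385 -0.4021  0.0433]
GO shift [-0.1703 -0.0761  0.0033] rot [ 0.0016 -0.001  -0.0062] worlderr [0.0772 0.0007 0.1698]
hook [0.6238 0.0057 0.1491] r 0.13752364222027294 theta~ 1.4760811064862147 |f| 4.113797453616337
```

```bash
python3 - <<'E'
from st import *
im=bot.camera("side")[:,:,::-1]; cv2.imwrite("pics/t_side.png",im); crop(im,"pics/t_s2.png",265,150,80,60,10)
a=cv2.imread("pics/s_side.png")
# flap front edge shift between s and t: edge line position along columns
for c in [285,300,315]:
    for I in (a,im):
        g=cv2.cvtColor(np.ascontiguousarray(I),cv2.COLOR_BGR2GRAY)[140:205,c].astype(int); print(c,g[g.argmax()-2:].tolist()[:0], [i+140 for i in range(1,65) if g[i-1]-g[i]>25], end=' | ')
    print()
S=cam("side");o=bot.get_obs();A=R.from_quat(o['tool_rot']).as_matrix()
big=cv2.imread("pics/t_s2.png")
P=[o['eef_pos']+A@np.array([.155-p[2],-p[0],p[1]]) for p in [(.186,0,0),(.18,.011,0),(.15,0,0),(.12,0,0),(.09,0,0)]]
for q in proj(S,P): cv2.circle(big,tuple(int(v) for v in ((q-[265,150]+.5)*10-.5)),3,(0,0,255),-1)
cv2.imwrite("pics/t_s3.png",big)
E
```

```text
285 [] [160, 164, 165, 166, 196, 198, 199] | 285 [] [165, 166, 197, 199, 200] | 
300 [] [175, 178, 188, 191, 192] | 300 [] [179, 184, 193] | 
315 [] [193, 197] | 315 [] [194, 197] |
```

View pics/t_s3.png

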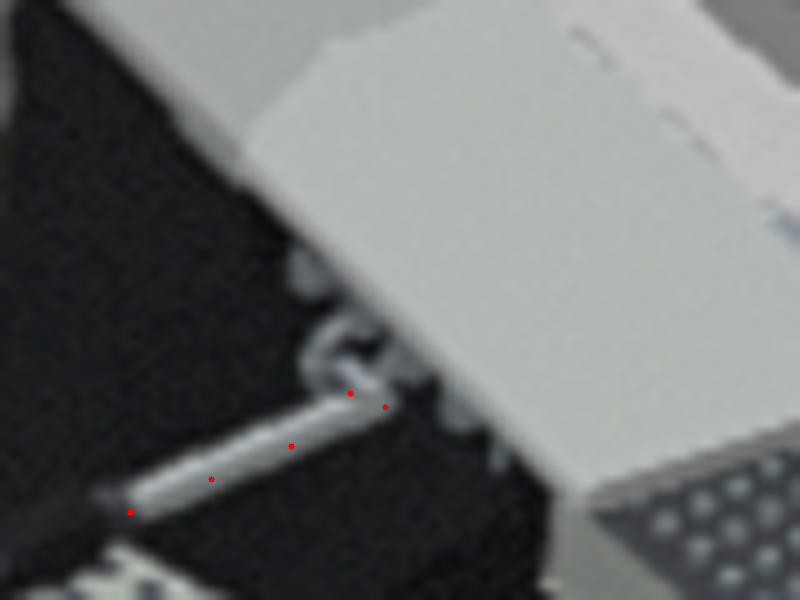

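Emit:
{"method": "arm_command", "body": {
  "moves": [0.0014,-0.0004,0,0,0,0,1]
}}

```text
clock: 12.77
eef_pos: [0.4448, 0.0013, 0.3038]
tool_rot: [-0.49, 0.511, 0.492, 0.507]
ft_force: [-1.2, -0.2, 2.7]
grip_width: 0.0191
```

```bash
python3 - <<'E'
from st import *
to([.5217,0.002,.4750],-.038); arc()
im=bot.camera("side")[:,:,::-1].copy(); cv2.imwrite("pics/u_side.png",im)
a=cv2.imread("pics/s_side.png");b=cv2.imread("pics/t_side.png")
gs=[cv2.cvtColor(I,cv2.COLOR_BGR2GRAY).astype(float) for I in (a,b,im)]
for c in [283,287,308,312,316,320]:
    out=[]
    for g in gs:
        col=g[140:205,c]; # first fall under 100 after bright
        i=next(k for k in range(1,65) if col[k]<100 and col[k-1]>=100); out.append(round(140+i-1+(col[i-1]-100)/(col[i-1]-col[i]),2))
    print(c,out)
E
```

```text
t 12.77 q [ 0.0032  0.2098 -0.3111  1.056  -0.0007  0.0396] p [0.4448 0.0013 0.3038] w 0.0191
toolx [-0.0061 -0.0008 -1.    ] tooly [-0.9993  0.0364  0.0061] tau f [-1.1727 -0.2435  2.7475] [ 0.0308 -0.5492  0.0033]
GO shift [-0.1716 -0.0758  0.0033] rot [ 0.0016 -0.001  -0.0061] worlderr [0.0769 0.0007 0.1712]
hook [0.6241 0.0057 0.1477] r 0.1377360018781756 theta~ 1.4860489265473227 |f| 4.316974656250281
283 [np.float64(162.47), np.float64(162.04), np.float64(162.11)]
287 [np.float64(166.47), np.float64(166.26), np.float64(166.22)]
308 [np.float64(185.23), np.float64(186.54), np.float64(186.54)]
312 [np.float64(189.54), np.float64(191.11), np.float64(191.19)]
316 [np.float64(193.18), np.float64(194.45), np.float64(194.46)]
320 [np.float64(197.39), np.float64(198.64), np.float64(198.61)]
```

Emit:
{"method": "arm_command", "body": {
  "moves": [-0.003,-0.0005,-0.0005,0,0,-0.002,1,-0.003,-0.0005,-0.0005,0,0,-0.002,1,-0.0025,-0.0005,-0.0005,0,0,-0.002,1]
}}

```text
clock: 13.07
eef_pos: [0.4452, -0.0002, 0.3106]
tool_rot: [-0.49, 0.511, 0.492, 0.507]
ft_force: [-0.6, -0.3, -2.1]
grip_width: 0.019
```

```bash
python3 - <<'E'
from st import *
to([.5217,0.002,.4750],-.038); arc()
S=cam("side");o=bot.get_obs();A=R.from_quat(o['tool_rot']).as_matrix()
im=bot.camera("side")[:,:,::-1].copy(); cv2.imwrite("pics/v_side.png",im);crop(im,"pics/v_s2.png",280,170,48,36,16)
g=cv2.cvtColor(im,cv2.COLOR_BGR2GRAY).astype(float)
for c in [308,312,316,320]:
        col=g[140:205,c]
        i=next(k for k in range(1,65) if col[k]<100 and col[k-1]>=100); print(c,round(140+i-1+(col[i-1]-100)/(col[i-1]-col[i]),2))
big=cv2.imread("pics/v_s2.png")
P=[o['eef_pos']+A@np.array([.155-p[2],-p[0],p[1]]) for p in [(.186,0,0),(.18,.011,0),(.173,.021,0),(.15,0,0),(.12,0,0)]]
for q in proj(S,P): cv2.circle(big,tuple(int(v) for v in ((q-[280,170]+.5)*16-.5)),3,(0,0,255),-1)
cv2.imwrite("pics/v_s3.png",big)
E
```

```text
t 13.07 q [-0.0002  0.2036 -0.2994  1.0736 -0.001   0.0358] p [ 0.4452 -0.0002  0.3106] w 0.019
toolx [-0.0058 -0.001  -1.    ] tooly [-0.9993  0.0361  0.0058] tau f [-0.6139 -0.2586 -2.0695] [-0.0195  0.0651 -0.0087]
GO shift [-0.1648 -0.0755  0.0048] rot [ 0.0019 -0.0012 -0.0058] worlderr [0.0765 0.0022 0.1644]
hook [0.6245 0.0041 0.1546] r 0.13475974840894955 theta~ 1.4404156939879083 |f| 0.9444735333021597
308 186.55
312 191.21
316 194.46
320 198.62
```

View pics/v_s3.png

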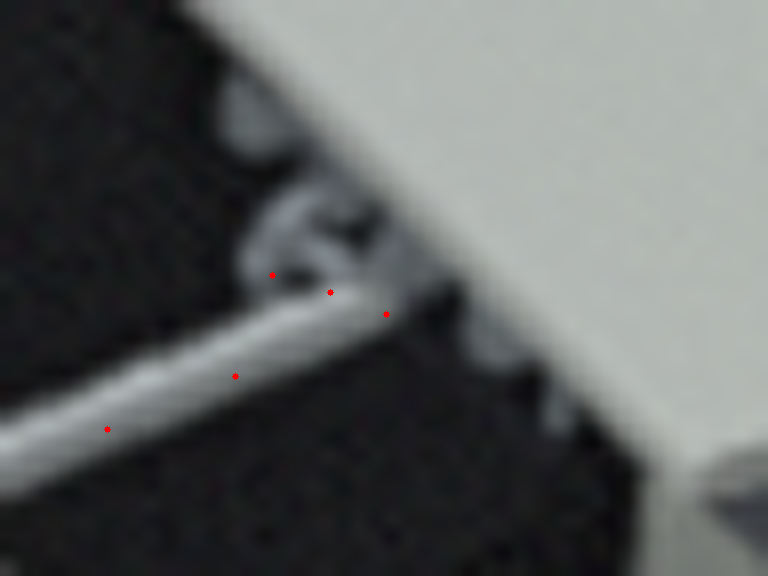

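Emit:
{"method": "arm_command", "body": {
  "moves": [0,-0.003,-0.002,0,0,-0.002,1,0,0,-0.004,0,0,-0.001,1,0,0,-0.004,0,0,0,1]
}}

```text
clock: 13.37
eef_pos: [0.448, -0.0107, 0.3108]
tool_rot: [-0.491, 0.51, 0.492, 0.508]
ft_force: [0.0, -0.6, -2.4]
grip_width: 0.0192
```

```bash
cat > v.py <<'E'
from st import *
import sys
def v(tag):
    to([.5217,0.002,.4750],-.038); print(hook())
    im=bot.camera("side")[:,:,::-1].copy();crop(im,f"pics/{tag}_s2.png",280,170,48,36,16)
    g=cv2.cvtColor(im,cv2.COLOR_BGR2GRAY).astype(float);r=[]
    for c in [308,312,316,320]:
        col=g[140:205,c]
        i=next(k for k in range(1,65) if col[k]<100 and col[k-1]>=100); r.append(round(140+i-1+(col[i-1]-100)/(col[i-1]-col[i]),2))
    print(r)
v(sys.argv[1])
E
python3 v.py w
```

```text
t 13.37 q [-0.0235  0.2078 -0.2936  1.0724 -0.0013  0.0116] p [ 0.448  -0.0107  0.3108] w 0.0192
toolx [-0.0029 -0.0013 -1.    ] tooly [-0.9994  0.0351  0.0029] tau f [ 0.0044 -0.6066 -2.4152] [-0.0083  0.0769  0.0251]
GO shift [-0.1644 -0.0727  0.0151] rot [ 0.0029 -0.0014 -0.0029] worlderr [0.0737 0.0127 0.1642]
[ 0.6279 -0.0062  0.1553]
[np.float64(186.51), np.float64(191.2), np.float64(194.46), np.float64(198.62)]
```

View pics/w_s2.png

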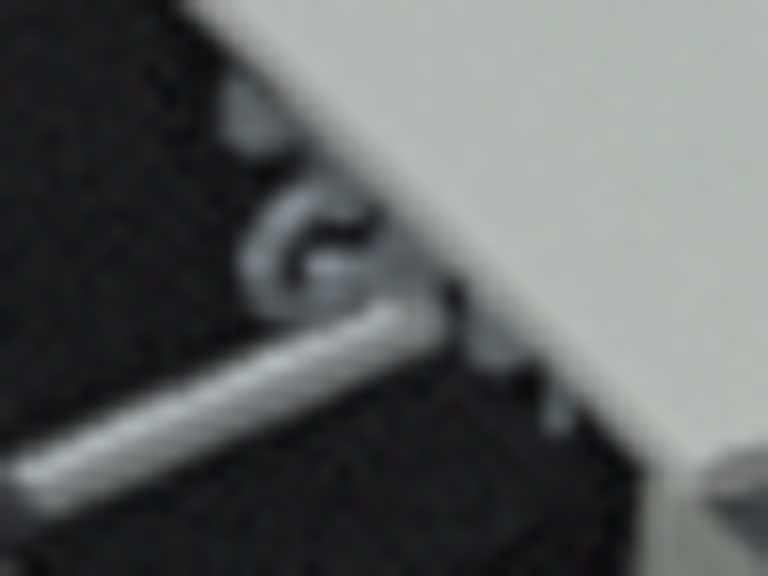

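Emit:
{"method": "arm_command", "body": {
  "moves": [0,0,-0.004,0,0,0,1,0,0,-0.004,0,0,0,1,0,0,-0.004,0,0,0,1]
}}

```text
clock: 13.67
eef_pos: [0.4474, -0.0244, 0.3105]
tool_rot: [-0.49, 0.51, 0.491, 0.508]
ft_force: [-0.2, -0.2, -2.1]
grip_width: 0.0192
```

```bash
python3 v.py x
```

```text
t 13.67 q [-0.0539  0.2083 -0.2939  1.0723 -0.002  -0.0179] p [ 0.4474 -0.0244  0.3105] w 0.0192
toolx [-0.0038 -0.0018 -1.    ] tooly [-0.9993  0.036   0.0037] tau f [-0.2446 -0.2434 -2.073 ] [ 0.0487 -0.0325  0.0368]
GO shift [-0.1649 -0.0727  0.0288] rot [ 0.002  -0.002  -0.0037] worlderr [0.0743 0.0264 0.1645]
[ 0.6271 -0.0202  0.1548]
[np.float64(186.52), np.float64(191.14), np.float64(194.47), np.float64(198.66)]
```

View pics/x_s2.png

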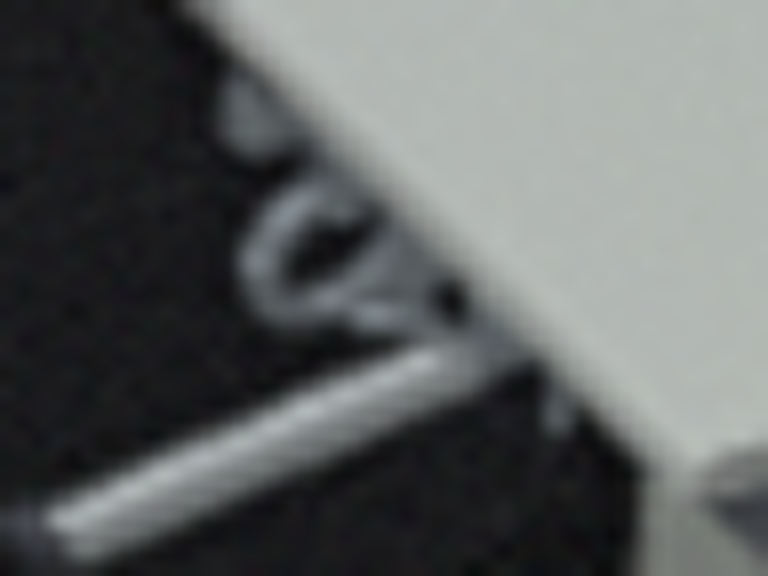

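Emit:
{"method": "arm_command", "body": {
  "moves": [0,0,-0.006,0,0,0,1,0,0,-0.006,0,0,0,1,0,0.01,-0.002,0,0,0,1,0,0.025,0,0,0,0,1,0,0.03,0,0,0,0,1,0,0.03,0,0,0,0,1]
}}

```text
clock: 14.22
eef_pos: [0.3527, -0.0384, 0.3106]
tool_rot: [-0.492, 0.51, 0.489, 0.509]
ft_force: [-0.1, 0.0, -0.8]
grip_width: 0.0191
```

```bash
python3 v.py y; python3 -c "
from st import *
to([.354,.278,.34],-.009)"
```

```text
t 14.22 q [-0.1073  0.0264 -0.5059  1.0364 -0.0029 -0.0689] p [ 0.3527 -0.0384  0.3106] w 0.0191
toolx [ 0.0017 -0.0031 -1.    ] tooly [-0.9993  0.0384 -0.0018] tau f [-0.1059  0.004  -0.8173] [-0.0038  0.0941 -0.0206]
GO shift [-0.1643 -0.1676  0.0463] rot [-0.0004 -0.0031  0.0018] worlderr [0.169  0.0404 0.1644]
[ 0.5333 -0.0348  0.1559]
[np.float64(186.53), np.float64(191.11), np.float64(194.45), np.float64(198.61)]
t 14.27 q [-0.1077  0.0196 -0.5176  1.0422 -0.0033 -0.0691] p [ 0.346  -0.0378  0.309 ] w 0.0191
toolx [-0.0089 -0.0023 -1.    ] tooly [-0.9992  0.0386  0.0088] tau f [-8.7499  0.853  -1.7577] [ 0.0688  0.6791 -0.0344]
GO shift [-0.0318  0.0044  0.3158] rot [-0.0296 -0.0025 -0.0089] worlderr [0.008  0.3158 0.031 ]
```

View pics/y_s2.png

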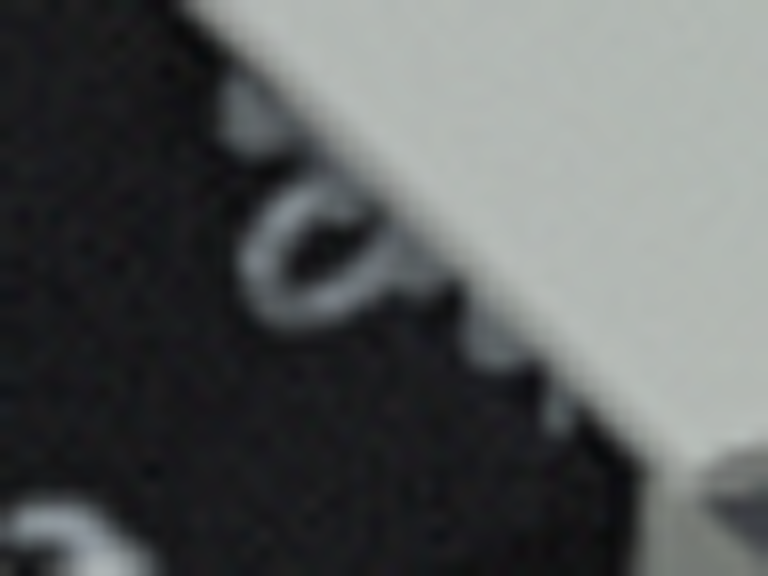

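Emit:
{"method": "arm_command", "body": {
  "moves": [-0.003,0,0.02,-0.003,0,0,1,-0.003,-0.001,0.032,-0.003,0,0,1,-0.003,-0.001,0.032,-0.003,0,0,1,-0.003,-0.001,0.032,-0.003,0,0,1,-0.003,0,0.032,-0.003,0,0,1,-0.003,0,0.032,-0.003,0,0,1,-0.003,0,0.032,-0.003,0,0,1,-0.003,0,0.032,-0.003,0,0,1,-0.003,0,0.032,-0.003,0,0,1,-0.003,0,0.018,0,0,0,1,0,0,0,0,0,0,1]
}}

```text
clock: 15.18
eef_pos: [0.3485, 0.2647, 0.3397]
tool_rot: [-0.492, 0.508, 0.497, 0.503]
ft_force: [-0.1, 0.2, -1.1]
grip_width: 0.0189
```

```bash
python3 -c "
from st import *
to([.349,.278,.34],-.004)"
```

```text
t 15.18 q [ 0.6479  0.1638 -0.2669  1.1477  0.0054  0.669 ] p [0.3485 0.2647 0.3397] w 0.0189
toolx [-0.0094 -0.0003 -1.    ] tooly [-0.9997  0.0211  0.0094] tau f [-0.0676  0.2415 -1.0656] [ 0.0054  0.0529 -0.0893]
GO shift [-0.0003 -0.0002  0.0133] rot [-0.0171 -0.0004 -0.0094] worlderr [0.0005 0.0133 0.0003]
```

Emit:
{"method": "arm_command", "body": {
  "moves": [0.01,0,0.007,-0.01,0,-0.005,1,0.015,0,0.0065,-0.009,0,-0.004,1,0.015,0,0,0,0,0,1,0,0,0,0,0,0,1]
}}

```text
clock: 15.52
eef_pos: [0.3474, 0.2775, 0.2992]
tool_rot: [0.501, -0.5, -0.5, -0.5]
ft_force: [-1.1, 0.3, -2.7]
grip_width: 0.019
```

```bash
python3 - <<'E'
from st import *
to([.349,.2785,.30],-.002)
im=bot.camera("wrist"); cv2.imwrite("pics/z_w.png",im[:,:,::-1])
im=bot.camera("side")[:,:,::-1]; crop(im,"pics/z_s.png",140,125,100,75,8)
E
```

```text
t 15.52 q [ 0.6744  0.2114 -0.3225  1.0366 -0.0013  0.6727] p [0.3474 0.2775 0.2992] w 0.019
toolx [ 0.001  -0.0009 -1.    ] tooly [-1.     -0.0017 -0.001 ] tau f [-1.0664  0.2543 -2.7183] [-0.0798  0.0311 -0.0324]
GO shift [-0.0008 -0.0016  0.001 ] rot [ 0.0037 -0.0009  0.001 ] worlderr [0.0016 0.001  0.0008]
```

View pics/z_w.png

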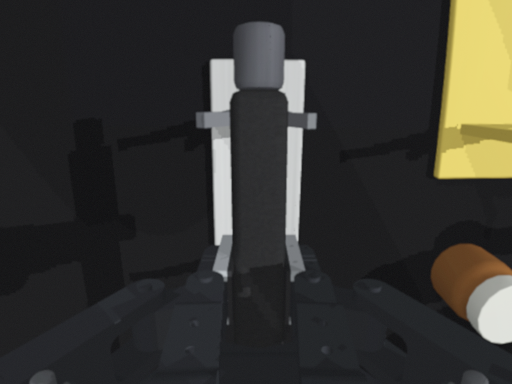

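View pics/z_s.png

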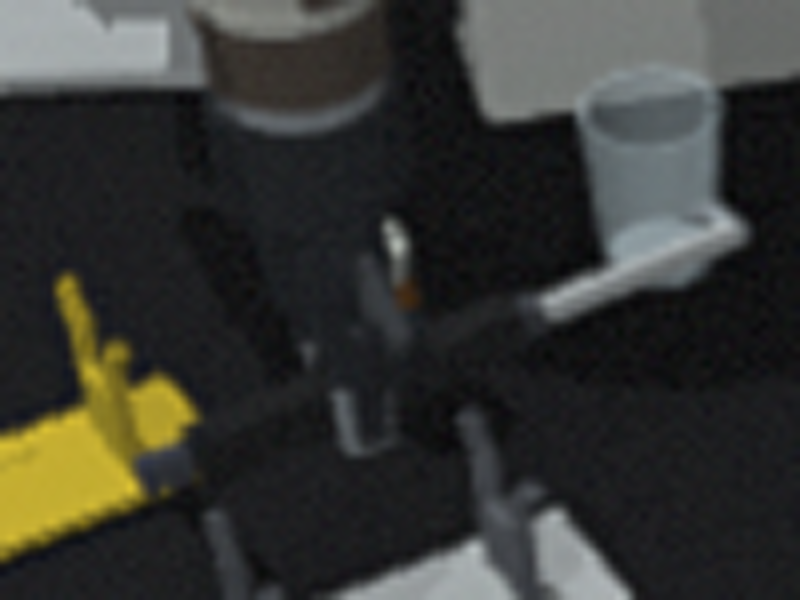

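Emit:
{"method": "arm_command", "body": {
  "moves": [0.018,-0.0005,0.0006,0.002,0,0,1,0.018,-0.0005,0,0.001,0,0,1,0.01,0,0,0,0,0,1]
}}

```text
clock: 15.87
eef_pos: [0.3518, 0.2782, 0.2599]
tool_rot: [-0.5, 0.496, 0.498, 0.506]
ft_force: [0.1, -0.2, -1.1]
grip_width: 0.0195
```

```bash
python3 - <<'E'
from st import *
to([.349,.2785,.217],-.002)
im=bot.camera("wrist"); cv2.imwrite("pics/z2_w.png",im[:,:,::-1])
E
```

```text
t 15.87 q [ 0.6695  0.2576 -0.3793  0.9192 -0.0016  0.6745] p [0.3518 0.2782 0.2599] w 0.0195
toolx [ 0.0124  0.0078 -0.9999] tooly [-0.9999  0.005  -0.0124] tau f [ 0.072  -0.2078 -1.1326] [-0.0087  0.017  -0.0518]
GO shift [ 0.0428  0.0033 -0.    ] rot [-0.003   0.0078  0.0124] worlderr [-0.0028  0.0003 -0.0429]
```

View pics/z2_w.png

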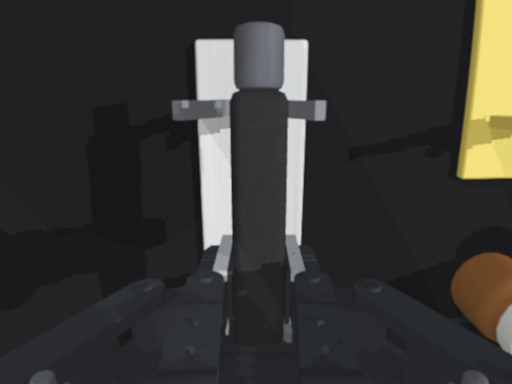

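Emit:
{"method": "arm_command", "body": {
  "moves": [0.006,0.0025,0,-0.006,0.008,0.012,1,0.004,0.0005,0,-0.002,0.001,0.001,1]
}}

```text
clock: 16.08
eef_pos: [0.3489, 0.2771, 0.2499]
tool_rot: [-0.501, 0.501, 0.5, 0.498]
ft_force: [-0.5, 0.1, -0.6]
grip_width: 0.0191
```

```bash
python3 - <<'E'
from st import *
to([.349,.2785,.217],.002)
o=bot.get_obs();im=bot.camera("wrist"); cv2.imwrite("pics/z3_w.png",im[:,:,::-1])
W=cam("wrist",o)
g=cv2.cvtColor(im,cv2.COLOR_RGB2GRAY)
for r in (60,70,150,180,200): print(r,[ (i) for i in range(150,350) if abs(int(g[r,i])-int(g[r,i-1]))>40])
E
```

```text
t 16.08 q [ 0.6714  0.2723 -0.3901  0.9115 -0.0006  0.6696] p [0.3489 0.2771 0.2499] w 0.0191
toolx [-0.002  -0.0024 -1.    ] tooly [-1.     -0.0017  0.0021] tau f [-0.505   0.098  -0.5772] [ 0.0209  0.0918 -0.0199]
GO shift [ 0.0329 -0.0002  0.0015] rot [-0.0003 -0.0024 -0.0021] worlderr [ 0.0001  0.0014 -0.0329]
60 [199, 200, 201, 234, 284, 316, 317, 318]
70 [200, 201, 234, 235, 284, 316, 317, 318]
150 [202, 203, 204, 230, 231, 287, 288, 313, 314]
180 [203, 204, 231, 232, 286, 287, 311, 312]
200 [204, 205, 231, 232, 286, 287, 310, 311]
```

View pics/z3_w.png

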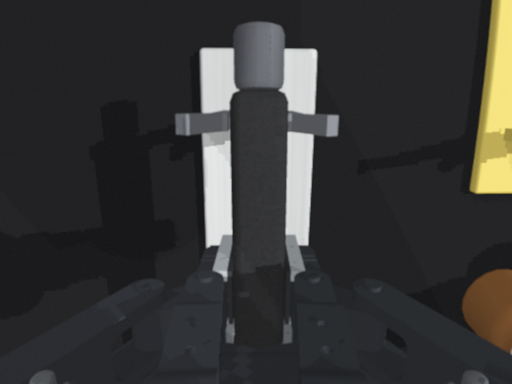

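Emit:
{"method": "arm_command", "body": {
  "moves": [0.01,0,0.0004,0,-0.001,0,1,0.009,0,0.0002,0,0,0,1]
}}

```text
clock: 16.3
eef_pos: [0.3502, 0.2784, 0.2329]
tool_rot: [-0.5, 0.498, 0.5, 0.501]
ft_force: [-6.0, -2.1, 9.7]
grip_width: 0.0191
```

```bash
python3 - <<'E'
from st import *
to([.349,.2780,.217],.002)
E
```

```text
t 16.3 q [ 0.6716  0.2958 -0.4114  0.8601  0.      0.6703] p [0.3502 0.2784 0.2329] w 0.0191
toolx [ 0.0028  0.0023 -1.    ] tooly [-1.     -0.0014 -0.0028] tau f [-5.9579 -2.1341  9.7264] [-0.488   0.6197 -0.095 ]
GO shift [ 0.0159  0.0012 -0.0004] rot [-0.0006  0.0022  0.0028] worlderr [-0.0012 -0.0004 -0.0159]
```

Emit:
{"method": "arm_command", "body": {
  "moves": [-0.006,0,0,0,0,0,1]
}}

```text
clock: 16.38
eef_pos: [0.3498, 0.278, 0.2378]
tool_rot: [0.5, -0.499, -0.5, -0.5]
ft_force: [0.8, -0.4, -2.4]
grip_width: 0.019
```

```bash
python3 - <<'E'
from st import *
to([.349,.2780,.217],.002)
im=bot.camera("wrist"); cv2.imwrite("pics/z4_w.png",im[:,:,::-1]); crop(im[:,:,::-1],"pics/z4_w2.png",160,40,200,150,4)
im=bot.camera("side")[:,:,::-1]; crop(im,"pics/z4_s.png",150,145,90,68,8)
im=bot.camera("top")[:,:,::-1]; crop(im,"pics/z4_t.png",160,165,75,90,7)
E
```

```text
t 16.38 q [ 0.6716  0.289  -0.4052  0.8752 -0.0001  0.6702] p [0.3498 0.278  0.2378] w 0.019
toolx [ 0.0012  0.0008 -1.    ] tooly [-1.     -0.0014 -0.0012] tau f [ 0.8379 -0.3815 -2.382 ] [0.0255 0.0305 0.0065]
GO shift [ 0.0208  0.0009 -0.0001] rot [-0.0006  0.0008  0.0012] worlderr [-0.0008 -0.     -0.0208]
```

View pics/z4_w2.png

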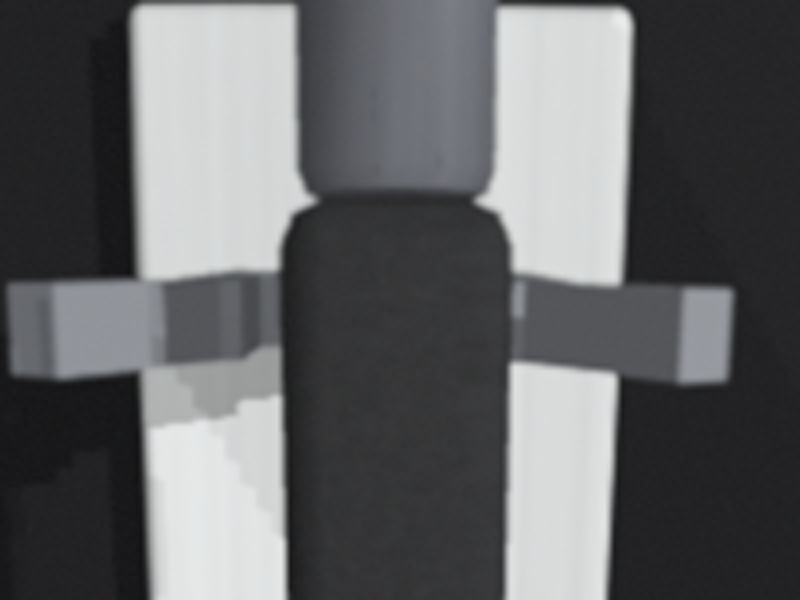

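View pics/z4_s.png

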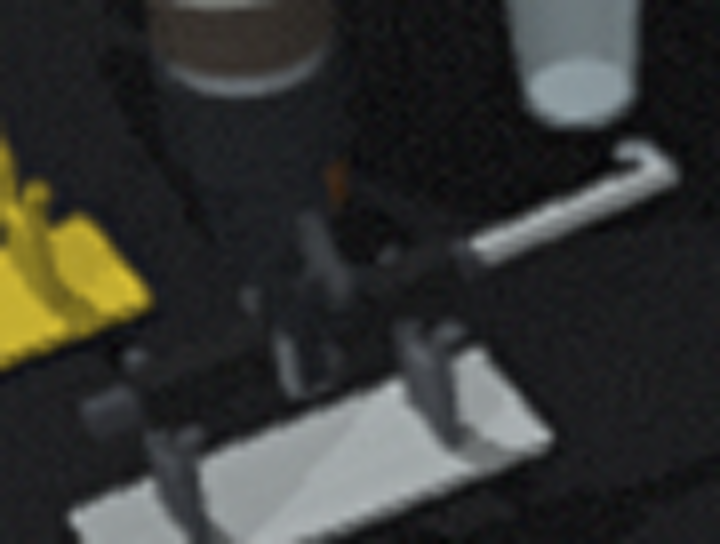

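View pics/z4_t.png

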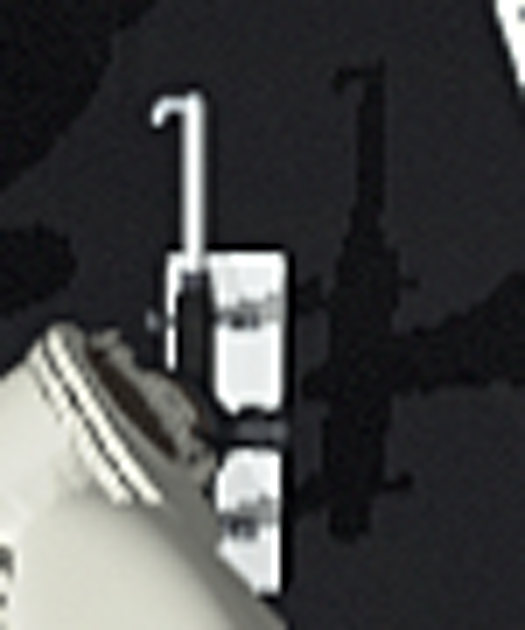

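Emit:
{"method": "arm_command", "body": {
  "moves": [0.001,0,-0.0018,0,0.001,0.001,1,0.001,0,-0.0003,0,0,0,1]
}}

```text
clock: 16.7
eef_pos: [0.3508, 0.2768, 0.2388]
tool_rot: [-0.501, 0.498, 0.5, 0.501]
ft_force: [-0.2, -0.0, -1.9]
grip_width: 0.0193
```

```bash
python3 - <<'E'
from st import *
to([.349,.2762,.217],.002)
im=bot.camera("wrist"); cv2.imwrite("pics/z5_w.png",im[:,:,::-1]); crop(im[:,:,::-1],"pics/z5_w2.png",160,40,200,150,4)
E
```

```text
t 16.7 q [ 0.668   0.286  -0.4062  0.8732 -0.0002  0.6662] p [0.3508 0.2768 0.2388] w 0.0193
toolx [ 0.0044  0.0033 -1.    ] tooly [-1.     -0.0017 -0.0044] tau f [-0.2414 -0.027  -1.9367] [0.0017 0.0737 0.0097]
GO shift [ 0.0218  0.0019 -0.0006] rot [-0.0003  0.0033  0.0044] worlderr [-0.0018 -0.0006 -0.0218]
```

View pics/z5_w2.png

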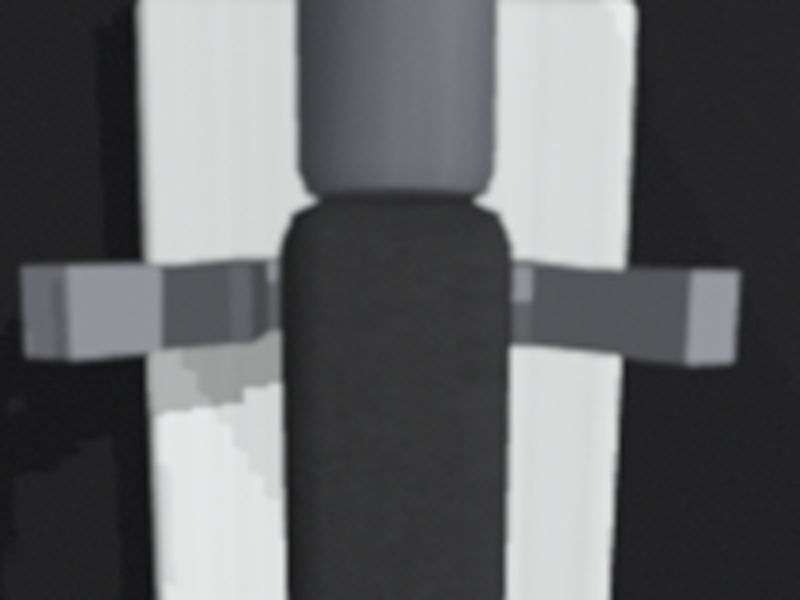

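Emit:
{"method": "arm_command", "body": {
  "moves": [0.003,0.001,-0.0014,0,0.0033,0.0044,1,0.003,0,-0.0003,0,0,0,1]
}}

```text
clock: 16.92
eef_pos: [0.3499, 0.2751, 0.2329]
tool_rot: [-0.5, 0.499, 0.5, 0.5]
ft_force: [-0.7, 0.3, -1.6]
grip_width: 0.0192
```

```bash
python3 - <<'E'
from st import *
to([.349,.2757,.217],.002)
im=bot.camera("wrist"); cv2.imwrite("pics/z6_w.png",im[:,:,::-1]); crop(im[:,:,::-1],"pics/z6_w2.png",160,40,200,150,4)
E
```

```text
t 16.92 q [ 0.6661  0.293  -0.4154  0.8617  0.0001  0.6645] p [0.3499 0.2751 0.2329] w 0.0192
toolx [ 0.0005  0.0006 -1.    ] tooly [-1.     -0.0017 -0.0005] tau f [-0.6569  0.3358 -1.5909] [-0.0084  0.0336 -0.0585]
GO shift [0.0159 0.0009 0.0006] rot [-0.0003  0.0005  0.0005] worlderr [-0.0009  0.0006 -0.0159]
```

View pics/z6_w2.png

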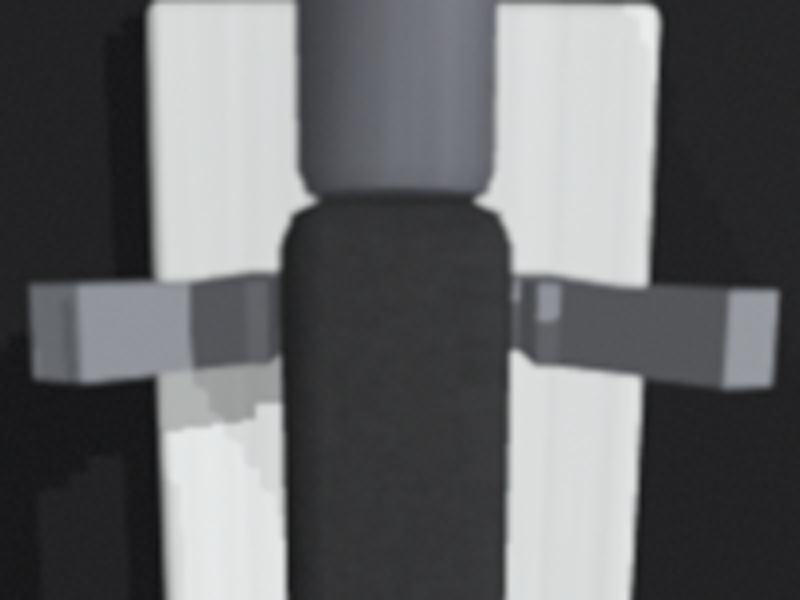

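Emit:
{"method": "arm_command", "body": {
  "moves": [0.004,0,0.0004,0,0,0,1,0.004,0,0,0,0,0,1]
}}

```text
clock: 17.13
eef_pos: [0.35, 0.2755, 0.224]
tool_rot: [-0.5, 0.499, 0.5, 0.5]
ft_force: [-0.1, 0.2, -1.7]
grip_width: 0.0194
```

```bash
python3 -c "
from st import *
to([.349,.2757,.217],.002)"
```

```text
t 17.13 q [ 0.6667  0.306  -0.4257  0.8381  0.0001  0.6653] p [0.35   0.2755 0.224 ] w 0.0194
toolx [ 0.0007  0.0007 -1.    ] tooly [-1.     -0.0015 -0.0007] tau f [-0.0859  0.2137 -1.6904] [-0.0406  0.1037  0.0302]
GO shift [0.007  0.001  0.0002] rot [-0.0005  0.0007  0.0007] worlderr [-0.001   0.0002 -0.007 ]
```

Emit:
{"method": "arm_command", "body": {
  "moves": [0.003,0,0,0,0,0,1,0.0025,0,0,0,0,0,1]
}}

```text
clock: 17.3
eef_pos: [0.35, 0.2754, 0.2175]
tool_rot: [0.5, -0.499, -0.5, -0.5]
ft_force: [1.3, -1.0, 9.0]
grip_width: 0.0191
```

```bash
python3 -c "
from st import *
to([.349,.2757,.217],.002)"
```

```text
t 17.3 q [ 0.6667  0.3156 -0.4332  0.8215  0.      0.6652] p [0.35   0.2754 0.2175] w 0.0191
toolx [ 0.0003  0.0003 -1.    ] tooly [-1.     -0.0015 -0.0003] tau f [ 1.2705 -1.0379  9.0463] [-0.2123  0.4685  0.0694]
GO shift [0.0005 0.001  0.0003] rot [-0.0005  0.0003  0.0003] worlderr [-0.001   0.0003 -0.0005]
```

Emit:
{"method": "arm_command", "body": {
  "moves": [0,0,0,0,0,0,-1,0,0,0,0,0,0,-1,0,0,0,0,0,0,-1,0,0,0,0,0,0,-1]
}}

```text
clock: 17.63
eef_pos: [0.3503, 0.2757, 0.2172]
tool_rot: [0.5, -0.499, -0.5, -0.5]
ft_force: [1.1, 0.2, 0.1]
grip_width: 0.0668
```

```bash
python3 - <<'E'
from st import *
to([.349,.2757,.30],.002)
im=bot.camera("wrist"); cv2.imwrite("pics/y1_w.png",im[:,:,::-1])
E
```

```text
t 17.63 q [ 0.6669  0.3166 -0.4328  0.8206 -0.0001  0.6652] p [0.3503 0.2757 0.2172] w 0.0668
toolx [ 0.0006  0.0004 -1.    ] tooly [-1.     -0.0016 -0.0007] tau f [1.1087 0.2393 0.0686] [-0.0223  0.0187 -0.0128]
GO shift [-0.0828  0.0012  0.    ] rot [-0.0004  0.0004  0.0007] worlderr [-0.0013  0.      0.0828]
```

View pics/y1_w.png

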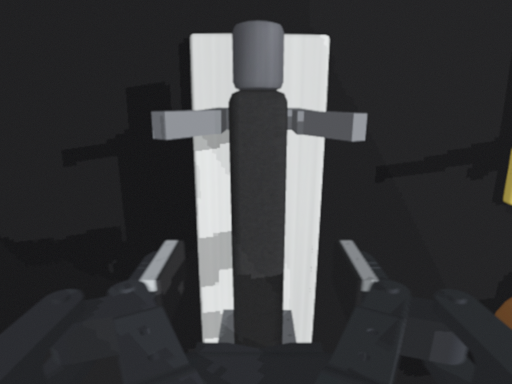

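The rod lies in both forks and the fingers are clear of it. Next I rise straight up.

Emit:
{"method": "arm_command", "body": {
  "moves": [-0.01,0,0,0,0,0,-1,-0.02,0,0,0,0,0,-1,-0.03,0,0,0,0,0,-1,-0.03,0,0,0,0,0,-1,-0.03,0,0,0,0,0,-1,-0.03,0,0,0,0,0,-1,-0.03,0,0,0,0,0,-1,0,0,0,0,0,0,-1,0,0,0,0,0,0,-1]
}}

```text
clock: 18.43
eef_pos: [0.349, 0.2749, 0.4058]
tool_rot: [-0.5, 0.5, 0.5, 0.499]
ft_force: [-0.5, 0.3, -0.1]
grip_width: 0.0854
```

```bash
python3 v.py y2; python3 - <<'E'
from st import *
o=st(); W=cam("wrist",o)
im=bot.camera("wrist"); cv2.imwrite("pics/y3_w.png",im[:,:,::-1])
im=bot.camera("side"); cv2.imwrite("pics/y3_s.png",im[:,:,::-1])
im=bot.camera("top"); cv2.imwrite("pics/y3_t.png",im[:,:,::-1])
E
```

```text
t 18.43 q [ 0.6671  0.1305 -0.1286  1.3132 -0.0001  0.6653] p [0.349  0.2749 0.4058] w 0.0854
toolx [-0.001  -0.0009 -1.    ] tooly [-1.     -0.0018  0.001 ] tau f [-0.4755  0.3376 -0.1312] [-0.027   0.0007  0.0074]
GO shift [-0.0691 -0.1721 -0.2732] rot [ 0.0398 -0.001  -0.001 ] worlderr [ 0.1727 -0.2729  0.0692]
[0.5288 0.286  0.2506]
[np.float64(186.54), np.float64(191.2), np.float64(194.45), np.float64(198.62)]
t 18.48 q [ 0.6671  0.1302 -0.1282  1.3126 -0.0001  0.6653] p [0.3492 0.275  0.406 ] w 0.0854
toolx [-0.0001 -0.0002 -1.    ] tooly [-1.     -0.0018  0.0001] tau f [ 0.1244 -0.2053  0.1491] [ 0.0191  0.0369 -0.0235]
```

View pics/y3_w.png

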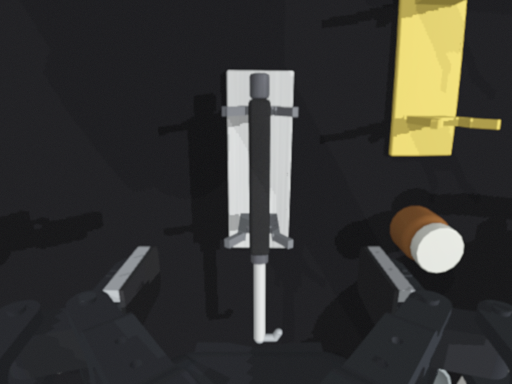

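View pics/y3_s.png

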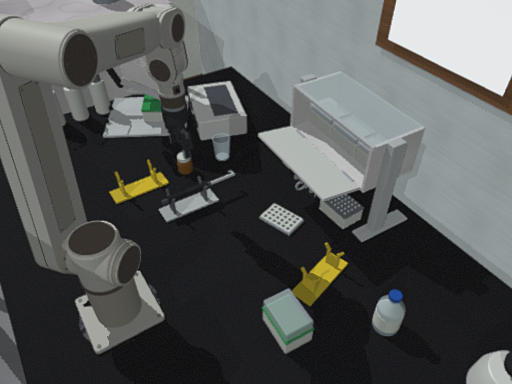

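View pics/y3_t.png

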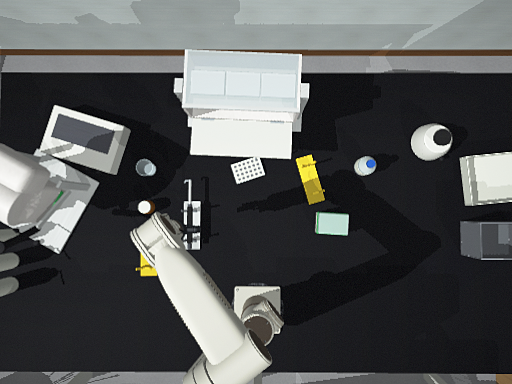

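```bash
python3 -c "
from workcell import bot
print(bot.job_done())"
```

```text
the job is handed in; nothing more can be done
None
```

I hooked the rod into the pull eye and swung the flap down to its stop. I then unhooked the rod, laid it back in the grey rest and handed the job in at about 18.6 s on the robot's clock. No verdict comes back.

**Flap:** Its front edge stopped moving while I still pressed lightly at about 4 N, which I took as the stop. From the hook's path I put the angle at about 1.45 rad, though I never read it directly. The edge stayed within 0.1 px from the stop until the last picture. The highest rod force I read was about 6.5 N.

**Rod:** In the last pictures it lies centred in both forks, about 5 mm along the rest from its middle. Its height as it touched down was about 62 mm. The gripper is open and clear above it.

**Bystanders:** By eye they stand where they were. The tube rack is now hidden under the flap, so I could not see it in the last pictures.

**What disagreed or went wrong:**
- **Eye height:** the cameras put the eye about 5 mm lower than the given figures. I went by the hook and ring seen in the same pictures.
- **Laying back:** on the first try the rod touched a fork lip at about 10 N. I lifted, moved it about 3 mm to the right and it seated.

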